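# Cover the ice bucket and hold its flap open for the scoop

## Robot

A 6-joint arm with a two-finger parallel gripper is mounted at the origin on a cart in front of the work surface, level with it; the furniture and walls round the work are solid. World frame = base frame: x ahead of the robot, y to its left, z up, the work surface at z = 0. Lengths are in m, angles in rad, forces in N, time in s.
With the tool pointing down it reaches from about 0.35 to 0.975 m from the base axis. Payload 4.9 kg.
Tool frame: the origin (TCP) lies midway between the tips of the shut fingers; the grasp point (between the pads) lies 19 mm behind it; z points along the fingers, y is the line along which they close (so a half turn about z gives the same grasp; the last joint's range is limited). The gripper opens to 85 mm and grips with 20 to 120 N. Pads are 22 mm wide; open, the fingers measure 114 mm over their backs; the gripper's body (76 mm by 85 mm) begins 54 mm behind the grasp point. The pads swing forward as they close: fully open they stand 13 mm farther back than shut.
Start: joints at [1.128, 0.053, 1.613, -0, 1.476, -0.119], TCP at [0.199, 0.593, 0.198] pointing down, gripper open.
Joint ranges: [-3.01, 3.01], [-1.01, 2.22], [0.06, 2.58], [-1.02, 4.17], [0.09, 2.62], [-3.14, 3.14]. Speed limits (rad/s): [2.57, 2.57, 3.14, 3.14, 3.14, 3.14].

## Interface

Orientations are given as a rotation vector (axis times angle).
In Python, from station import ctrl gives the robot as it stands.
- The arm moves only by the tool step_arm, never from a script. Its argument "targets" is a list of rows, each an object with "travel": the shift along the world's x, y, z as a fraction of full scale, a list of three; "angular": the turn, a rotation vector about the world's x, y, z as a fraction of full scale, a list of three; "gripper": the opening, from 0 (shut) to 1 (fully open). In form: [{"travel": [x, y, z], "angular": [rx, ry, rz], "gripper": gripper}, ...]. A call has 1 to 10 rows; each row is the pose to reach, as a shift and turn from the pose commanded when the call began; what a row does not reach only later rows make up. Full scale, the value 1, is 0.6 m for a shift and pi/4 rad for a turn. A row lasts 1/10 s, in which the tool goes at most 50 mm and 8.59 degrees, less where a joint would pass 70% of its speed; a pose out of reach is approached as far as the arm can. A call with a number of a shift or a turn outside -1 to 1 is refused whole. A call with a gripper value outside its range is refused whole. The fingers move at their own pace and stop on an object; "squeeze" is the grip in N (left out, the last holds). Time passes only in rows, so rows that repeat a pose let the fingers close. It gives the time, the measured TCP pose, the force, the opening and the grip force at its end, in the units of the state.
- ctrl.get_obs(): the state, without advancing time (a new reading comes with each control period).
- ctrl.get_image(name): name is "side" or "top" or "wrist"; returns a dict with "img" (480x640x3 uint8, red, green, blue), "fx", "fy", "cx", "cy" (pixels), "rvec" (rotation vector, rad) and "tvec" (3), from world to camera coordinates, as OpenCV has them. Camera axes: x right, y down, z forward; pixel columns grow to the right and rows downward; lengths in m; the calibration is good to about 2 mm. A picture is of the moment at which its call begins. There is no depth.
- ctrl.finish_job(): hands the job in; it is judged then, once.
The state is a dict: "t": time; "q": joint angles; "dq": joint speeds; "effort": joint torques, N m; "tool_pos": TCP position; "tool_rot": TCP orientation; "contact_force": force on the tool from outside, world axes, zero at the start; "wrist_torque": the same for the moment, N m; "opening": finger opening in m; "grip_force": force on a finger pad.
Only numpy, scipy, OpenCV 4.12 (cv2) and the standard library are available. Lean on these libraries where they do the work, as an engineer would, in place of code of your own. Each camera call takes 0.05 s, during which the arm holds its last target. There are 200 camera calls.

## Task

The ice bucket must not stand uncovered: put the round steel flip lid on it, lowered gently so that its two notches straddle the bucket's wooden ears and it sits down level on the rim all round, with its flap closed, and take your hand off it. Then lift the flap and hold it open at about 60 degrees so that a colleague can reach in with the scoop; the flap falls shut by itself, so finish while still holding it there, with the rest of the lid still seated. Keep the bucket where it stands and leave everything else alone.

Things in the scene. Friction and masses are not known exactly. Their poses are not given: they have to be found in the camera images.
- ice_bucket: Wooden ice bucket with steel liner and ice, about 2.2 kg, loose. Origin: centre of its underside, z up. 224 mm across; level rim 180 mm above the origin, from radius 92 mm (liner mouth) to 105 mm. Two wooden ears stand on the rim (radius 92 to 107 mm) up to 207 mm, at the bucket's own +x and -x sides; from the robot, roughly the near and far side, within 20 degrees.
- bucket_mouth (a point): Centre of the bucket's mouth, in the plane of the rim, 180 mm above the bucket's origin. The ice lies well below it.
- ice_lid: Round steel flip lid, 212 mm across, about 0.6 kg (varies by a quarter), loose, flat on the worktop left or right of the bucket. Origin: centre of its underside, z up. Half on its -y side fixed, half on its +y side the flap. Below, a locating ring of radius 88 mm (84 at its lower edge), 13 mm high, fits 3 to 4 mm loose in the liner; a flange to radius 106 mm, 4 mm thick, rests on the rim.
- lid_seat (a point): Centre of the lid in the plane of the flange's underside, 13 mm above the lid's origin; meets bucket_mouth when seated. The flange has two notches centred on the lid's own +x and -x axis (24 degrees to either side, inner radius 88 mm) that pass the bucket's ears, so the lid's x axis goes along the bucket's x axis, either way round, within about 5 degrees.
- lid_grip (a point): Middle of the carrying grip, at x 0, y -14, z 47 mm of the lid: a flat-sided wooden bar along the lid's x, 74 mm long, 11 mm thick (y), 13 mm high, on two posts 56 mm apart, open below it (hinge knuckles beside it reach z 24 mm). Near the lid's balance point: pinched across (along the lid's y) with 30 N or more the lid hangs level.
- flap_grip (a point): Middle of the flap's grip: a round wooden bar along the lid's x, 75 mm long, 11 mm thick, on two posts 52 mm apart, 29 mm above the flap's top face. Flap shut: x 0, y 68, z 49.5 mm of the lid. At flap angle a: y = 4 + 64 cos a - 30 sin a, z = 19.5 + 64 sin a + 30 cos a (mm, lid frame). The bar can turn between the fingers, so these may stay upright.
- lid_flap_hinge (a point): A point on the hinge line, at x 0, y 4, z 19.5 mm of the lid; the hinge line runs along the lid's x.
- lid_flap (a joint): Flap angle in rad: 0 shut, grows as its outer edge lifts, stop at 1.9. 60 degrees = 1.047. Free hinge: the flap (90 g) falls shut by its weight from anything below about 70 degrees. About 0.6 N upward at the grip lifts it; pulling the lid up with more than about 4 N can unseat it.
- scoop: Steel ice scoop, 170 mm long, lying at the right front. Bystander. Origin under its middle.
- jigger_tall: Steel double jigger, 44 x 44 x 80 mm, standing at the back. Bystander. Origin under its middle.
- jigger_mid: Steel double jigger, 42 x 42 x 75 mm, standing at the back. Bystander. Origin under its middle.
- bottle_berry: Squeeze bottle with dark red contents, 54 mm across, 193 mm tall, at the back right. Bystander. Origin under its middle.
- bottle_brown: Squeeze bottle with dark brown contents, 54 mm across, 208 mm tall, at the back right. Bystander. Origin under its middle.
- timer: White kitchen timer lying on its back, 62 x 62 x 14 mm, at the left under the boiler's tap. Bystander. Origin under its middle.

How it is judged:
On the way:
1. the lid sits level on the bucket's rim, notches over the ears, flap shut, and the fingers are off it (horizontal distance between lid_seat and bucket_mouth below 0.006 m and z of lid_seat in the frame of bucket_mouth between -0.004 and 0.004 m and angle between the z axis of ice_lid and the z axis of ice_bucket, either way round below 0.035 rad and angle between the x axis of ice_lid and the x axis of ice_bucket, either way round below 0.3 rad and value of joint lid_flap below 0.08 rad and contact force between each of the arm, the fingers and ice_lid below 0.05 N), for 0.2 s.
At the end, for the whole second after the job is handed in: The program ends with the fingers holding the flap still at 50 to 70 degrees open (0.873 to 1.222 rad), the lid seated on the bucket's rim (within 6 mm sideways and 5 mm in height, level within 0.05 rad, notches over the ears), and the bucket upright within 30 mm of where it stood (value of joint lid_flap between 0.873 and 1.222 rad and velocity of joint lid_flap between -0.1 and 0.1 rad/s and contact force between the fingers and ice_lid above 0.2 N and horizontal distance between lid_seat and bucket_mouth below 0.006 m and z of lid_seat in the frame of bucket_mouth between -0.004 and 0.005 m and angle between the z axis of ice_lid and the z axis of ice_bucket, either way round below 0.05 rad and angle between the x axis of ice_lid and the x axis of ice_bucket, either way round below 0.3 rad and angle between ice_bucket's own z axis and vertical below 0.03 rad and distance of ice_bucket from where it was at the start of the episode below 0.03 m); the arm keeps its last pose, push and grip.
It fails at once if the lid is let fall (moving without the fingers on it, more than 10 mm above its seat) (z of lid_seat in the frame of bucket_mouth above 0.01 m and contact force between the fingers and ice_lid below 0.05 N and linear speed of ice_lid above 0.25 m/s).
It fails at once if the lid is banged on the bucket (over 60 N) (contact force between ice_lid and ice_bucket above 60 N).
It fails at once if the bucket is shoved or tipped (distance of ice_bucket from where it was at the start of the episode above 0.04 m or angle between ice_bucket's own z axis and vertical above 0.15 rad).
It fails at once if a bystander is disturbed (distance of any of scoop, jigger_tall, jigger_mid, bottle_berry, bottle_brown, timer from where it was at the start of the episode above 0.03 m).
It also fails if it takes over 64 s, if anything falls off the work surface, if the arm or the gripper's body presses on something with over 40 N, if the wrist force passes 120 N, or if a joint passes its speed limit or range.

## Working session

There is one attempt and no reset: what is moved stays moved. The work goes in short steps, Python scripts to look and compute and a tool call to move; the robot and the scene stay as the last step left them, time stands still between calls to the robot, and variables do not carry over. Pictures are saved under pics/ and viewed, at most 10 in all, crops included, and the job is handed in when it is done.

Besides the shell and the picture viewer there is one more tool, called after "Emit:" as name(argument=value, ...), one argument or row to a line, values as JSON. step_arm: Moves the arm, as the interface text tells. Its arguments: {"type":"object","properties":{"targets":{"type":"array"},"squeeze":{"type":"number"}},"required":["targets"]}

```bash
mkdir -p pics; ls; cat > h.py <<'E'
import numpy as np, cv2
from scipy.spatial.transform import Rotation as R
from station import ctrl
def cam(name, save=None):
    d=ctrl.get_image(name)
    if save: cv2.imwrite(f'pics/{save}.png', d['img'][:,:,::-1])
    d['R']=R.from_rotvec(np.ravel(d['rvec'])).as_matrix(); d['t']=np.ravel(d['tvec'])
    d['C']=-d['R'].T@d['t']; return d
def ray(d,u,v):
    r=d['R'].T@np.array([(u-d['cx'])/d['fx'],(v-d['cy'])/d['fy'],1]); return r/np.linalg.norm(r)
def plane(d,u,v,z):
    r=ray(d,u,v); return d['C']+r*(z-d['C'][2])/r[2]
def proj(d,P):
    p=np.atleast_2d(P)@d['R'].T+d['t']; return np.c_[p[:,0]/p[:,2]*d['fx']+d['cx'],p[:,1]/p[:,2]*d['fy']+d['cy']]
def tri(obs):
    A=np.zeros((3,3));b=np.zeros(3)
    for d,u,v in obs:
        r=ray(d,u,v);M=np.eye(3)-np.outer(r,r);A+=M;b+=M@d['C']
    x=np.linalg.solve(A,b)
    return x,[np.round(proj(d,x)[0]-[u,v],1) for d,u,v in obs]
E
python3 - <<'E'
from h import *
o=ctrl.get_obs(); print(o['t'],o['tool_pos'],o['tool_rot'],o['opening'],o['contact_force'])
for n in('top','side','wrist'):
    d=cam(n,n+'0'); print(n,d['C'],d['fx'],d['R'][2])
E
```

```text
pics
0.0 [0.19857665 0.5918922  0.19707214] [-0.50632576 -3.09999008  0.00310592] 0.08531091839033465 [0.49794799 0.51039186 0.59654994]
top [ 0.25855861 -0.02050114  1.44644572] 538.1170716227068 [ 0.2142414   0.00458753 -0.97676997]
side [-0.12911088  1.18930176  1.21678805] 599.5717363506308 [ 0.38454467 -0.68785773 -0.61561119]
wrist [0.12568152 0.61719598 0.37321029] 401.17900642335337 [ 0.28757526 -0.09869705 -0.9526591 ]
```

View pics/top0.png

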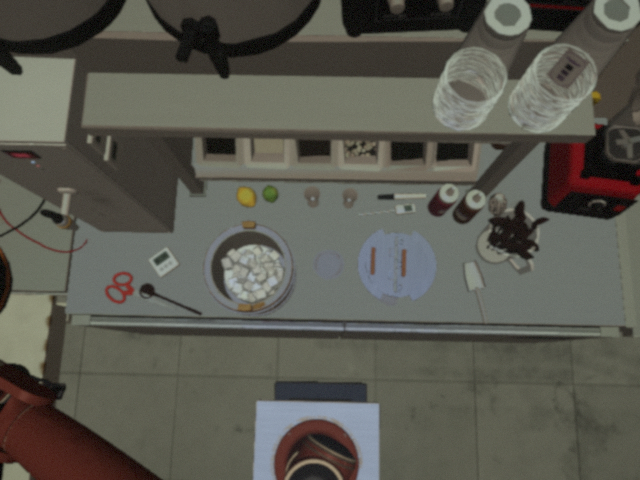

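View pics/side0.png

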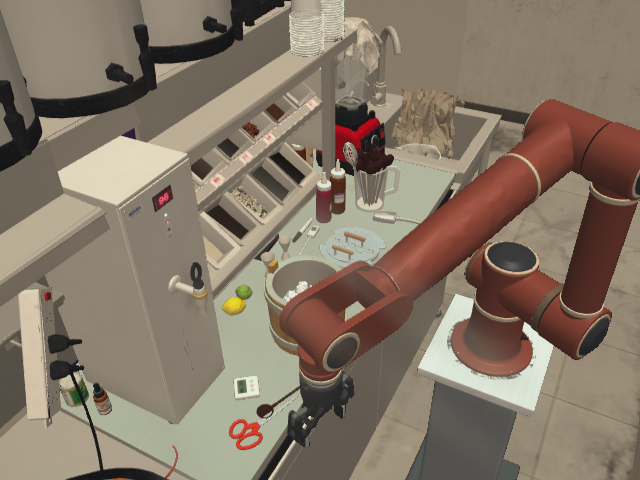

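Top view: the bucket centre is at about (248,268), with ears at (249,225) and (250,308). The lid is at about (397,265), with its carrying grip at (404,263) and its flap grip at (373,261), so the flap side is +y. In the side view the arm partly hides the bucket and the lid is at about (352,245).

```bash
python3 - <<'E'
from h import *
T=cam('top');S=cam('side')
def blobs(d,x0,y0,x1,y1,amin=15):
    hsv=cv2.cvtColor(d['img'],cv2.COLOR_RGB2HSV)
    m=cv2.inRange(hsv,(5,90,60),(22,255,255)); k=np.zeros_like(m);k[y0:y1,x0:x1]=m[y0:y1,x0:x1]
    n,l,s,c=cv2.connectedComponentsWithStats(k)
    out=[]
    for i in range(1,n):
        if s[i,4]>=amin:
            p=np.argwhere(l==i)[:,::-1].astype(np.float32); r=cv2.minAreaRect(p)
            out.append(c[i]); print(np.round(c[i],1),s[i],np.round(r[1],1),round(r[2],1))
    return out
print('top bucket');blobs(T,195,210,305,325)
print('top lid');a=blobs(T,355,225,445,310)
print('side lid');b=blobs(S,310,220,400,275)
a=sorted(a,key=lambda p:p[0]); b=sorted(b,key=lambda p:p[1],reverse=True)
for p,q in zip(a,b): print(tri([(T,*p),(S,*q)]))
# lid outline
g=T['img'].astype(int); hsv=cv2.cvtColor(T['img'],cv2.COLOR_RGB2HSV)
print(hsv[265,[340,350,355,362,366,385,420,430,434,440,450]], hsv[[215,225,230,236,240,290,296,300,305],397])
im=cv2.resize(T['img'][205:325,190:450],None,fx=3,fy=3,interpolation=cv2.INTER_CUBIC)
cv2.imwrite('pics/topcrop.png',im[:,:,::-1])
E
```

```text
top bucket
[248.6 224.3] [243 221  12   7  74] [ 6. 11.] 90.0
[249.7 306.8] [238 302  26   9 130] [ 6.9 25.5] 84.6
top lid
[372.6 260.3] [372 248   3  25  49] [ 2. 24.] 2.6
[403.4 262.2] [402 250   3  25  52] [24.  2.] 90.0
side lid
[354.6 236.2] [345 232  20  10  72] [20.6  3.4] 19.4
[386.3 263.3] [356 242  44  33 634] [32. 43.] 90.0
[342.  249.3] [332 245  21   9  61] [21.2  2.5] 18.4
[350.9 267.8] [332 261  38  14 204] [ 8.6 37.7] 67.8
(array([ 0.51191981, -0.15081415, -0.03442147]), [array([1.9, 6.4]), array([-5.6, -1.2])])
(array([ 0.47164613, -0.24811417, -0.05839086]), [array([ 4.8, 20.7]), array([-17.4,  -4.5])])
[[113  18 116]
 [ 64  15 117]
 [ 56  16 115]
 [110  52 143]
 [108  51 134]
 [109  48 144]
 [108  45 135]
 [109  44 138]
 [106  47 137]
 [ 60   9 116]
 [ 53  18 115]] [[ 43  17 104]
 [ 56  16 113]
 [ 56  16 115]
 [105  32 126]
 [ 98  23 124]
 [108  39 130]
 [111  44 133]
 [ 80  13 116]
 [ 68   9 114]]
```

View pics/topcrop.png

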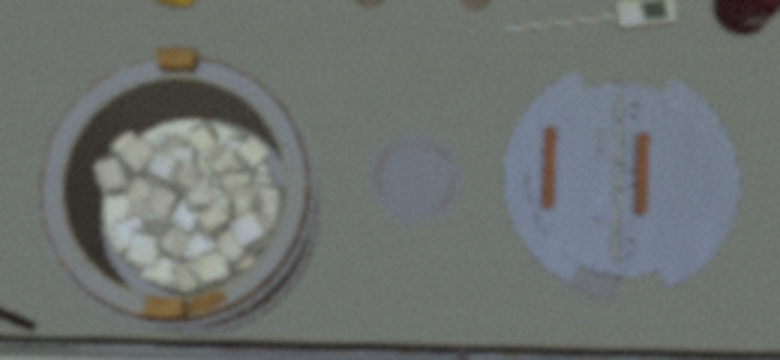

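The crop shows the bucket's rim and ears clearly. The lid's notches face near and far, with its bars at crop (549,168) and (641,174).

```bash
python3 - <<'E'
from h import *
T=cam('top');S=cam('side')
print('flap',tri([(T,372.6,260.3),(S,342,249.3)])); print('grip',tri([(T,403.4,262.2),(S,354.6,236.2)]))
for z in(.207,): print('ears',plane(T,248.6,224.3,z),plane(T,249.7,306.8,z))
print('ear near half', plane(T,190+165/3,205+305/3,.207), plane(T,190+177/3,205+50/3,.207))
# lid from outline mask
hsv=cv2.cvtColor(T['img'],cv2.COLOR_RGB2HSV)
m=cv2.inRange(hsv,(95,28,110),(125,255,255)); k=np.zeros_like(m);k[222:306,350:445]=m[222:306,350:445]
c=max(cv2.findContours(cv2.morphologyEx(k,cv2.MORPH_CLOSE,np.ones((5,5))),0,1)[0],key=cv2.contourArea)
print('lid circ',cv2.minEnclosingCircle(c), plane(T,*cv2.minEnclosingCircle(c)[0],.017))
print('hinge ends',plane(T,190+619/3,205+95/3,.02),plane(T,190+615/3,205+265/3,.02))
print('ends grip',plane(T,403.6,249.5,.047),plane(T,403.2,276,.047),'flap',plane(T,373.3,247,.05),plane(T,372,274,.05))
E
```

```text
flap (array([ 0.51678209, -0.13862287,  0.04353136]), [array([-0.2, -0.5]), array([0.4, 0.1])])
grip (array([ 0.51297172, -0.22077817,  0.04103659]), [array([-0.1, -0.2]), array([0.1, 0. ])])
ears [0.56586625 0.16930046 0.207     ] [0.37087981 0.15651607 0.207     ]
ear near half [0.370949   0.16732113 0.207     ] [0.57233034 0.16868909 0.207     ]
lid circ ((396.54620361328125, 264.8487243652344), 39.49718475341797) [ 0.50924924 -0.20582245  0.017     ]
hinge ends [ 0.5863958 -0.205348   0.02     ] [ 0.43188984 -0.20083964  0.02      ]
ends grip [ 0.54568922 -0.2209034   0.047     ] [ 0.47468896 -0.21920418  0.047     ] flap [ 0.55007952 -0.14026423  0.05      ] [ 0.47773156 -0.13706772  0.05      ]
```

Emit:
step_arm(
  targets=[
    {"travel": [0, 0, 0.08], "angular": [0, 0, 0], "gripper": 1},
    {"travel": [0, 0, 0.16], "angular": [0, 0, 0.1], "gripper": 1},
    {"travel": [0, 0, 0.24], "angular": [0, 0, 0.2], "gripper": 1},
    {"travel": [0.03, -0.07, 0.272], "angular": [0, 0, 0.3], "gripper": 1},
    {"travel": [0.08, -0.14, 0.272], "angular": [0, 0, 0.411], "gripper": 1},
    {"travel": [0.13, -0.21, 0.272], "angular": [0, 0, 0.411], "gripper": 1},
    {"travel": [0.17, -0.28, 0.272], "angular": [0, 0, 0.411], "gripper": 1},
    {"travel": [0.22, -0.35, 0.272], "angular": [0, 0, 0.411], "gripper": 1},
    {"travel": [0.27, -0.42, 0.272], "angular": [0, 0, 0.411], "gripper": 1},
    {"travel": [0.31, -0.49, 0.272], "angular": [0, 0, 0.411], "gripper": 1},
  ],
)

```text
t: 1.35
tool_pos: [0.3841, 0.2995, 0.3616]
tool_rot: [0.001, 3.141, 0.0]
contact_force: [1.1, -1.0, -0.0]
opening: 0.0851
grip_force: 0.0
```

Emit:
step_arm(
  targets=[
    {"travel": [0.14, -0.215, 0], "angular": [0, 0, 0], "gripper": 1},
    {"travel": [0.14, -0.215, 0], "angular": [0, 0, 0], "gripper": 1},
    {"travel": [0.14, -0.215, 0], "angular": [0, 0, 0], "gripper": 1},
    {"travel": [0.14, -0.215, 0], "angular": [0, 0, 0], "gripper": 1},
    {"travel": [0.14, -0.215, 0], "angular": [0, 0, 0], "gripper": 1},
    {"travel": [0.14, -0.215, 0], "angular": [0, 0, 0], "gripper": 1},
  ],
)

```text
t: 1.95
tool_pos: [0.4669, 0.1729, 0.3616]
tool_rot: [-0.0, -3.141, -0.001]
contact_force: [0.8, 0.6, -0.7]
opening: 0.0853
grip_force: 0.0
```

```bash
python3 - <<'E'
from h import *
o=ctrl.get_obs(); print(o['t'],o['tool_pos'],o['tool_rot'],o['dq'].round(3) if hasattr(o['dq'],'round') else o['dq'])
d=cam('wrist','w1'); print(d['C'],d['R'][2])
np.savez('w1.npz',**{k:d[k] for k in d})
E
```

```text
1.95 [0.46685607 0.17291703 0.36159759] [-4.20031869e-04 -3.14146866e+00 -6.94488759e-04] [ 0.024 -0.005  0.    -0.001 -0.001 -0.003]
[0.3897919  0.17299368 0.53762666] [ 3.04093393e-01  2.07694245e-04 -9.52642202e-01]
```

View pics/w1.png

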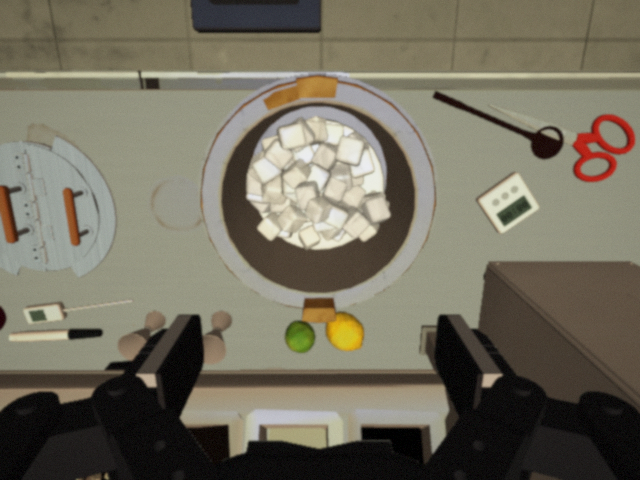

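The wrist picture shows the rim ring centred at about (318,192), the far ear at (319,310) and the near ear at (318,88) with a darker piece beside it at (282,98). I'll zoom in on both ears and fit the rim.

```bash
python3 - <<'E'
from h import *
d=dict(np.load('w1.npz'))
im=d['img']; a=cv2.resize(im[70:130,240:370],None,fx=5,fy=5,interpolation=3);b=cv2.resize(im[280:340,240:370],None,fx=5,fy=5,interpolation=3)
cv2.imwrite('pics/ears.png',np.vstack([a,b])[:,:,::-1])
# radial edge search: outer rim and mouth, through projected circles
g=cv2.GaussianBlur(im,(3,3),0).astype(float)
c0=np.array([.47,.17])
def circ(P):
    A=np.c_[2*P,np.ones(len(P))]; s=np.linalg.lstsq(A,(P**2).sum(1),rcond=None)[0]; return s[:2],np.sqrt(s[2]+s[:2]@s[:2])
for it in range(3):
  for nm,lo,hi in(('mouth',.082,.1),('outer',.099,.112)):
    P=[]
    for th in np.radians(np.arange(0,360,3)):
        if abs(np.cos(th))>.85: continue
        rr=np.arange(lo,hi,.0004); W=np.c_[c0[0]+rr*np.cos(th),c0[1]+rr*np.sin(th),np.full(len(rr),.18)]
        uv=proj(d,W).astype(np.float32)
        v=cv2.remap(g.astype(np.float32),uv[:,:1],uv[:,1:],1)[:,0].sum(1)
        gr=np.gradient(cv2.GaussianBlur(v[:,None],(1,7),0)[:,0]); i=np.argmax(gr if nm=='mouth' else -gr); P.append(W[i,:2])
    P=np.array(P); 
    for _ in range(4):
        c,r=circ(P); e=abs(np.hypot(*(P-c).T)-r); P=P[e<max(.0012,2*np.median(e))]
    print(nm,c.round(4),r.round(4),len(P),e.std().round(5))
    if nm=='mouth': c0=c
E
```

```text
mouth [0.4692 0.1722] 0.0878 78 0.00013
outer [0.4695 0.1722] 0.1047 77 0.00018
mouth [0.4693 0.1722] 0.0878 78 8e-05
outer [0.4695 0.1722] 0.1047 77 0.00019
mouth [0.4692 0.1722] 0.0878 78 9e-05
outer [0.4695 0.1722] 0.1047 77 0.00018
```

View pics/ears.png

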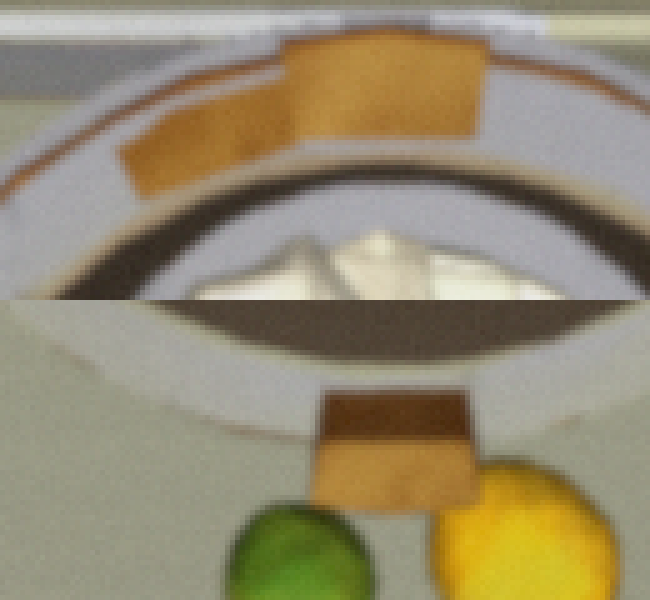

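The near ear is a tall block (crop x 283–490) with a second, apparently lower wooden piece on the rim beside it on the -y side (crop x 120–300). The far ear is a single block (crop x 315–480). I'll take a second wrist view from the side for height parallax on the bucket and the lid.

Emit:
step_arm(
  targets=[
    {"travel": [0, -0.08, 0], "angular": [0, 0, 0], "gripper": 1},
    {"travel": [0, -0.16, 0], "angular": [0, 0, 0], "gripper": 1},
    {"travel": [0, -0.24, 0], "angular": [0, 0, 0], "gripper": 1},
    {"travel": [0, -0.32, 0], "angular": [0, 0, 0], "gripper": 1},
    {"travel": [0, -0.34, 0], "angular": [0, 0, 0], "gripper": 1},
    {"travel": [0, -0.34, 0], "angular": [0, 0, 0], "gripper": 1},
    {"travel": [0, -0.34, 0], "angular": [0, 0, 0], "gripper": 1},
  ],
)

```text
t: 2.7
tool_pos: [0.4673, -0.0301, 0.3617]
tool_rot: [-0.002, 3.141, 0.001]
contact_force: [-0.2, 0.0, 0.1]
opening: 0.085
grip_force: 0.0
```

```bash
python3 - <<'E'
from h import *
o=ctrl.get_obs(); print(o['t'],o['tool_pos'],o['tool_rot'])
d=cam('wrist','w2'); print(d['C'],d['R'][2])
np.savez('w2.npz',**{k:d[k] for k in d})
im=d['img']; uv=proj(d,[[.37,.165,.2]])[0].astype(int); print(uv)
S=cam('side'); sv=proj(S,[[.37,.165,.2]])[0].astype(int); print(sv)
def crop(im,c,f,w,h):
    x=int(np.clip(c[0]-w//2,0,640-w));y=int(np.clip(c[1]-h//2,0,480-h)); print('crop0',x,y); return cv2.resize(im[y:y+h,x:x+w],None,fx=f,fy=f,interpolation=3)
a=crop(im,uv,5,80,60); b=crop(S['img'],sv,5,80,60)
cv2.imwrite('pics/c2.png',np.vstack([np.hstack([a,b])])[:,:,::-1])
cv2.imwrite('pics/c2.png',np.vstack([np.hstack([a,b]),np.hstack([cv2.resize(im,(400,300),interpolation=3),cv2.resize(S['img'],(400,300),interpolation=3)])])[:,:,::-1])
E
```

```text
2.7 [ 0.46732097 -0.03014525  0.36165577] [-1.66433685e-03  3.14130157e+00  1.22459117e-03]
[ 0.39015563 -0.03024575  0.53765132] [ 3.04465286e-01  8.59613655e-04 -9.52523045e-01]
[566  85]
[341 283]
crop0 526 55
crop0 301 253
```

View pics/c2.png

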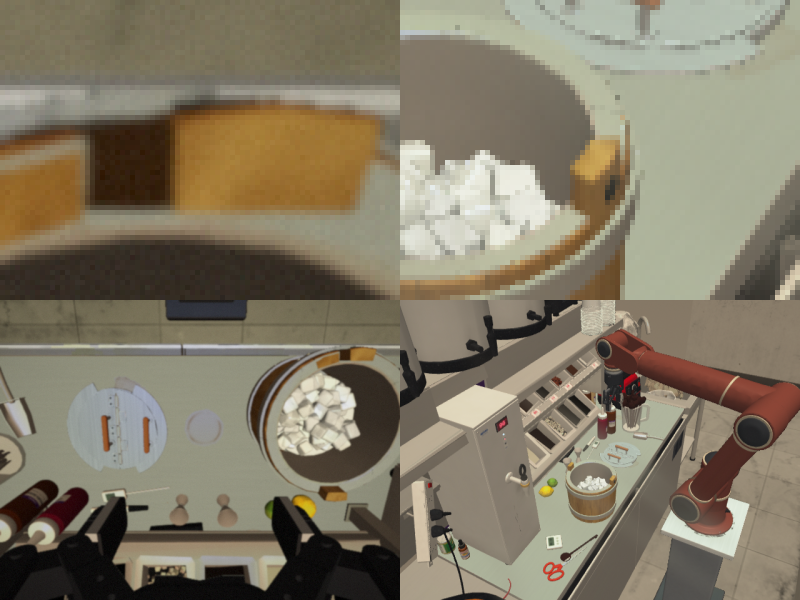

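The side view shows only one tall near ear; the extra orange piece is hidden behind it. I'll triangulate its corners, the ears and the lid's bars from w1 and w2.

```bash
python3 - <<'E'
from h import *
d1=dict(np.load('w1.npz'));d2=dict(np.load('w2.npz'))
im=d2['img']; a=cv2.resize(im[70:120,490:600],None,fx=5,fy=5,interpolation=3)
b=cv2.resize(im[280:350,490:600],None,fx=5,fy=5,interpolation=3)
cv2.imwrite('pics/c3.png',np.vstack([a,b])[:,:,::-1][:600])
def mask(d,x0,y0,x1,y1,lo=(5,90,60)):
    m=cv2.inRange(cv2.cvtColor(d['img'],cv2.COLOR_RGB2HSV),lo,(22,255,255));k=np.zeros_like(m);k[y0:y1,x0:x1]=m[y0:y1,x0:x1]
    n,l,s,c=cv2.connectedComponentsWithStats(k)
    for i in range(1,n):
        if s[i,4]>60:
            r=cv2.minAreaRect(np.argwhere(l==i)[:,::-1].astype(np.float32)); print(c[i].round(1),s[i],np.round(r[1],1),round(r[2],1)); print(cv2.boxPoints(r).round(1).tolist())
print('w1 bars');mask(d1,0,170,90,260);print('w2 bars');mask(d2,150,170,270,260)
print('w1 far ear');mask(d1,295,290,345,330)
print('w2 far ear');mask(d2,490,290,620,345)
E
```

```text
w1 bars
[  7.  215.8] [  0 186  18  57 606] [57.5 12.6] 77.2
[[-6.099999904632568, 187.39999389648438], [6.199999809265137, 184.60000610351562], [19.0, 240.60000610351562], [6.699999809265137, 243.39999389648438]]
[ 71.1 216. ] [ 63 188  17  58 524] [58.  10.7] 81.9
[[62.20000076293945, 188.39999389648438], [72.80000305175781, 186.89999389648438], [81.0, 244.3000030517578], [70.4000015258789, 245.8000030517578]]
w2 bars
[168.3 212.8] [162 185  14  57 516] [56.4 10.3] 85.8
[[161.39999389648438, 185.3000030517578], [171.6999969482422, 184.5], [175.89999389648438, 240.6999969482422], [165.5, 241.5]]
[233.5 215.8] [229 188  10  57 443] [56.1  8.2] 88.5
[[228.6999969482422, 188.10000610351562], [236.89999389648438, 187.8000030517578], [238.39999389648438, 243.89999389648438], [230.1999969482422, 244.10000610351562]]
w1 far ear
[321.5 312.1] [302 298  43  32 921] [31. 42.] 90.0
[[302.0, 298.0], [344.0, 298.0], [344.0, 329.0], [302.0, 329.0]]
w2 far ear
[533.5 309.9] [509 298  47  25 848] [24. 46.] 90.0
[[509.0, 298.0], [555.0, 298.0], [555.0, 322.0], [509.0, 322.0]]
[498.7 325.2] [490 314  17  31 134] [32.3 10.3] 65.4
[[487.70001220703125, 315.0], [497.1000061035156, 310.70001220703125], [510.5, 340.1000061035156], [501.20001220703125, 344.3999938964844]]
```

View pics/c3.png

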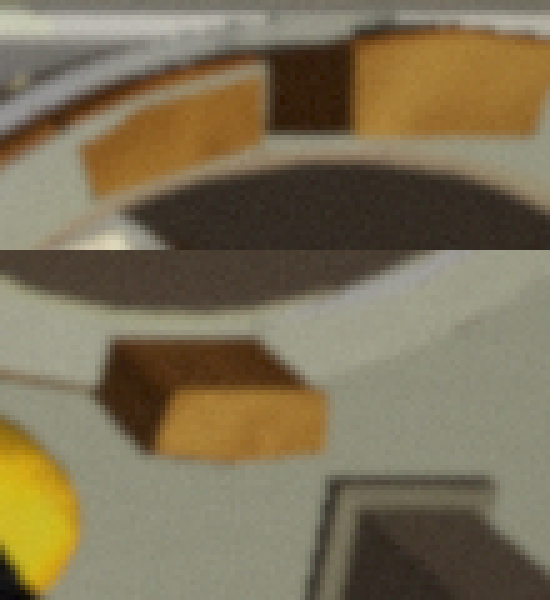

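```bash
python3 - <<'E'
from h import *
d1=dict(np.load('w1.npz'));d2=dict(np.load('w2.npz'))
A=lambda x,y:(240+x/5,70+y/5); B=lambda x,y:(240+x/5,280+(y-300)/5); C=lambda x,y:(490+x/5,70+y/5); D=lambda x,y:(490+x/5,280+(y-250)/5)
for n,p,q in[('patch lt',A(122,152),C(82,145)),('patch lb',A(140,195),C(95,197)),('near BL',A(298,138),C(357,133)),('near BR',A(478,135),C(535,133)),
 ('far TL',B(320,440),D(178,387)),('far TR',B(470,440),D(305,387)),('far BL',B(312,505),D(157,455)),('far BR',B(480,505),D(325,455)),
 ('far bottom L',B(325,390),D(112,340)),('far bottom R',B(467,390),D(258,340)),
 ('flap bar',(71.1,216.0),(233.5,215.8)),('flap e1',(67.5,187.6),(232.8,188)),('flap e2',(75.7,245),(234.3,244)),('grip bar e2',(12.8,242),(170.7,241.1))]:
    x,e=tri([(d1,*p),(d2,*q)]); print(n,x.round(4),'rel',np.degrees(np.arctan2(x[1]-.1722,x[0]-.4693)).round(1),np.hypot(x[0]-.4693,x[1]-.1722).round(4),e[0])
print('grip at .047',plane(d2,168.3,212.8,.0471)[:2],'ends',plane(d2,166.5,184.9,.0471)[:2],plane(d2,170.7,241.1,.0471)[:2])
print('flap at .0495',plane(d2,233.5,215.8,.0495)[:2],plane(d2,232.8,188,.0495)[:2],plane(d2,234.3,244,.0495)[:2])
E
```

```text
patch lt [0.3796 0.1274 0.1808] rel -153.5 0.1003 [-0.  -0.5]
patch lb [0.3872 0.1303 0.1819] rel -153.0 0.0922 [0.  0.4]
near BL [0.3784 0.1582 0.2072] rel -171.2 0.0919 [-0.  -0.3]
near BR [0.3782 0.1862 0.2067] rel 171.3 0.0922 [-0.  0.]
far TL [0.5601 0.1595 0.2064] rel -8.0 0.0916 [ 0.  -0.1]
far TR [0.5636 0.1873 0.1995] rel 9.1 0.0955 [-0.  -0.1]
far BL [0.5738 0.1578 0.2062] rel -7.8 0.1055 [-0.   0.2]
far BR [0.5738 0.189  0.2063] rel 9.1 0.1058 [0.  0.2]
far bottom L [0.5627 0.1596 0.1809] rel -7.7 0.0942 [-0.   0.2]
far bottom R [0.562  0.1873 0.1823] rel 9.2 0.0939 [0.  0.2]
flap bar [ 0.5129 -0.1364  0.0506] rel -82.0 0.3117 [0.  0.2]
flap e1 [ 0.4779 -0.1355  0.0485] rel -88.4 0.3078 [0.  0.5]
flap e2 [ 0.5507 -0.1379  0.0502] rel -75.3 0.3206 [-0.  -0.2]
grip bar e2 [ 0.5477 -0.22    0.047 ] rel -78.7 0.4 [-0.  -0.1]
grip at .047 [ 0.51023733 -0.21877471] ends [ 0.47502975 -0.21699525] [ 0.5475486  -0.21992357]
flap at .0495 [ 0.51345284 -0.13665528] [ 0.47837491 -0.13527223] [ 0.55062703 -0.13800584]
```

The extra orange piece is flat, at rim level (z≈0.181), so it is harmless.

- **Bucket:** centre (0.4693, 0.1722), yaw about +0.3°.
- **Lid:** grip at (0.5113, -0.2185, 0.047), yaw about -2.25°.

Next I move above the grip.

Emit:
step_arm(
  targets=[
    {"travel": [0.02, -0.08, -0.02], "angular": [0, 0, -0.05], "gripper": 1},
    {"travel": [0.04, -0.16, -0.06], "angular": [0, 0, -0.05], "gripper": 1},
    {"travel": [0.06, -0.24, -0.1], "angular": [0, 0, -0.05], "gripper": 1},
    {"travel": [0.074, -0.314, -0.15], "angular": [0, 0, -0.05], "gripper": 1},
    {"travel": [0.074, -0.314, -0.23], "angular": [0, 0, -0.05], "gripper": 1},
    {"travel": [0.074, -0.314, -0.31], "angular": [0, 0, -0.05], "gripper": 1},
    {"travel": [0.074, -0.314, -0.37], "angular": [0, 0, -0.05], "gripper": 1},
    {"travel": [0.074, -0.314, -0.403], "angular": [0, 0, -0.05], "gripper": 1},
    {"travel": [0.074, -0.314, -0.403], "angular": [0, 0, -0.05], "gripper": 1},
    {"travel": [0.074, -0.314, -0.403], "angular": [0, 0, -0.05], "gripper": 1},
  ],
)

```text
t: 3.8
tool_pos: [0.5125, -0.2192, 0.1204]
tool_rot: [0.06, 3.141, -0.0]
contact_force: [-0.1, -0.1, 0.7]
opening: 0.0858
grip_force: 0.0
```

```bash
python3 - <<'E'
from h import *
o=ctrl.get_obs(); print(o['t'],o['tool_pos'],R.from_rotvec(o['tool_rot']).as_matrix()[:,1], R.from_rotvec(o['tool_rot']).as_matrix()[:,2])
d=cam('wrist','w3'); np.savez('w3.npz',**d)
m=cv2.inRange(cv2.cvtColor(d['img'],cv2.COLOR_RGB2HSV),(5,90,60),(22,255,255))
n,l,s,c=cv2.connectedComponentsWithStats(m)
for P in([.5113,-.2185,.047],[.5145,-.1366,.0495]): print('exp',proj(d,P))
for i in range(1,n):
    if s[i,4]>150:
        r=cv2.minAreaRect(np.argwhere(l==i)[:,::-1].astype(np.float32)); print(c[i].round(1),s[i],[np.round(x,1) for x in r],plane(d,*r[0],.05)[:2].round(4))
E
```

```text
3.8 [ 0.51248944 -0.21917885  0.12038903] [ 3.83140706e-02  9.99265742e-01 -9.89366094e-05] [ 4.99586314e-04 -1.18164545e-04 -9.99999868e-01]
exp [[319.61605945 235.1993478 ]]
exp [[446.94125786 236.40789567]]
[319.6 233.8] [ 312  179   16  111 1712] [array([319.5, 234. ]), array([110.,  15.]), np.float64(90.0)] [ 0.5096 -0.2185]
[447.7 233.6] [ 435  179   26  111 1837] [array([447.5, 234. ]), array([ 18. , 110.9]), np.float64(5.6)] [ 0.5127 -0.1365]
```

Emit:
step_arm(
  targets=[
    {"travel": [-0.002, 0.001, -0.05], "angular": [0, 0, 0], "gripper": 1},
    {"travel": [-0.002, 0.001, -0.1], "angular": [0, 0, 0], "gripper": 1},
    {"travel": [-0.002, 0.001, -0.13], "angular": [0, 0, 0], "gripper": 1},
    {"travel": [-0.002, 0.001, -0.149], "angular": [0, 0, 0], "gripper": 1},
    {"travel": [-0.002, 0.001, -0.149], "angular": [0, 0, 0], "gripper": 1},
    {"travel": [-0.002, 0.001, -0.149], "angular": [0, 0, 0], "gripper": 0.5},
    {"travel": [-0.002, 0.001, -0.149], "angular": [0, 0, 0], "gripper": 0.3},
    {"travel": [-0.002, 0.001, -0.149], "angular": [0, 0, 0], "gripper": 0.2},
    {"travel": [-0.002, 0.001, -0.149], "angular": [0, 0, 0], "gripper": 0.15},
  ],
  squeeze=60,
)

```text
t: 4.75
tool_pos: [0.511, -0.2199, 0.0312]
tool_rot: [0.063, 3.14, -0.001]
contact_force: [-0.3, -0.4, -0.4]
opening: 0.0284
grip_force: 0.0
```

Emit:
step_arm(
  targets=[
    {"travel": [0, 0, 0], "angular": [0, 0, 0], "gripper": 0},
    {"travel": [0, 0, 0], "angular": [0, 0, 0], "gripper": 0},
    {"travel": [0, 0, 0], "angular": [0, 0, 0], "gripper": 0},
    {"travel": [0, 0, 0], "angular": [0, 0, 0], "gripper": 0},
    {"travel": [0, 0, 0], "angular": [0, 0, 0], "gripper": 0},
    {"travel": [0, 0, 0], "angular": [0, 0, 0], "gripper": 0},
  ],
  squeeze=60,
)

```text
t: 5.35
tool_pos: [0.5104, -0.2196, 0.0303]
tool_rot: [-0.063, -3.141, -0.0]
contact_force: [-0.2, -0.5, 0.4]
opening: -0.0001
grip_force: 0.0
```

The fingers closed on nothing, so I'll look before moving on.

```bash
python3 - <<'E'
from h import *
o=ctrl.get_obs(); print(o['t'],o['tool_pos'],o['opening'],o['grip_force'])
d=cam('wrist'); S=cam('side'); T=cam('top')
uv=proj(S,[[.51,-.22,.04]])[0].astype(int);
a=cv2.resize(S['img'][uv[1]-60:uv[1]+60,uv[0]-80:uv[0]+80],(400,300),interpolation=3)
uv=proj(T,[[.51,-.22,.04]])[0].astype(int);
b=cv2.resize(T['img'][uv[1]-60:uv[1]+60,uv[0]-80:uv[0]+80],(400,300),interpolation=3)
w=cv2.resize(d['img'],(400,300),interpolation=3); 
w2=cv2.resize(d['img'][240:480,160:480],(400,300),interpolation=3)
cv2.imwrite('pics/c4.png',np.vstack([np.hstack([w,w2]),np.hstack([a,b])])[:,:,::-1])
E
```

```text
5.35 [ 0.51044362 -0.21956275  0.03025185] -0.00014155657208507683 0.0
```

View pics/c4.png

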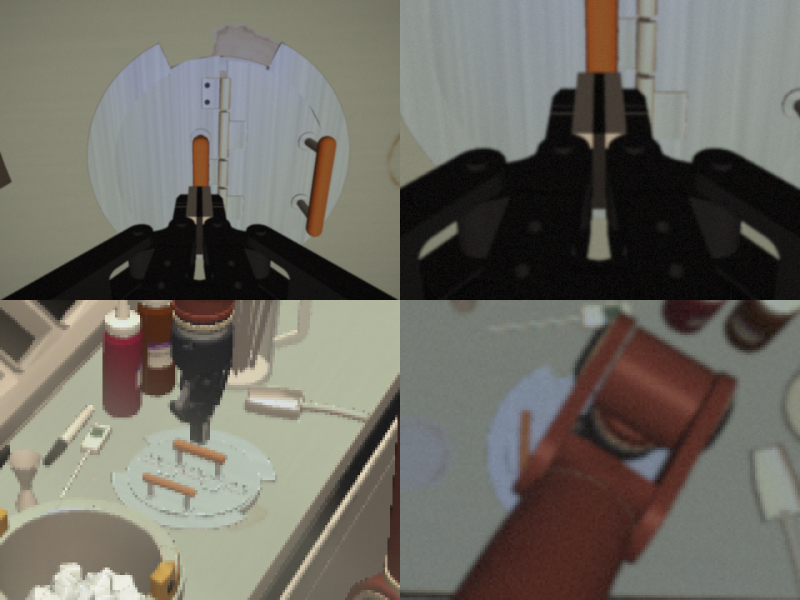

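The side crop shows the closed fingertips ending at the bar's top edge, and the wrist view shows them sitting over the bar's far part. I'll check where the tips really are against the reported TCP.

```bash
python3 - <<'E'
from h import *
o=ctrl.get_obs(); p=o['tool_pos']
d=cam('wrist'); S=cam('side')
for dz in(0,.01,.02,.03): print(dz,'wrist',proj(d,[p[0],p[1],p[2]+dz]).round(1),'side',proj(S,[p[0],p[1],p[2]+dz]).round(1))
print('tip line z', [ (plane(d,320,v,z)[0].round(4)) for v in(298,) for z in(.03,.04,.05,.06)])
m=cv2.inRange(cv2.cvtColor(d['img'],cv2.COLOR_RGB2HSV),(5,90,60),(22,255,255))
n,l,s,c=cv2.connectedComponentsWithStats(m)
for i in range(1,n):
    if s[i,4]>150: print('wrist',c[i].round(1),s[i])
print('bar far/near ends wrist exp',proj(d,[[.548,-.220,.047],[.475,-.217,.047],[.548,-.220,.0535]]).round(1))
uv=proj(S,p)[0].round().astype(int)
print(cv2.cvtColor(S['img'],cv2.COLOR_RGB2GRAY)[uv[1]-14:uv[1]+8,uv[0]-6:uv[0]+7],uv)
print('side bar exp',proj(S,[[.548,-.220,.047],[.475,-.217,.047],p]).round(1))
m=cv2.inRange(cv2.cvtColor(S['img'],cv2.COLOR_RGB2HSV),(5,90,60),(22,255,255))
n,l,s,c=cv2.connectedComponentsWithStats(m)
for i in range(1,n):
    if s[i,4]>30 and abs(c[i]-uv).max()<30: print('side',c[i].round(1),s[i])
import json; print(np.round(d['C']-p,4), np.round(o['q'],3))
E
```

```text
0 wrist [[318.5 282.5]] side [[355.2 239.3]]
0.01 wrist [[318.5 291.4]] side [[355.3 236.8]]
0.02 wrist [[318.5 301.3]] side [[355.3 234.4]]
0.03 wrist [[318.5 312.3]] side [[355.4 231.9]]
tip line z [np.float64(0.5187), np.float64(0.5139), np.float64(0.509), np.float64(0.5042)]
wrist [320.9 258.7] [ 308  217   26   82 1987]
wrist [513.3 296.6] [ 490  218   48  161 4205]
bar far/near ends wrist exp [[320.8 371.3]
 [321.2 219.2]
 [320.9 380.2]]
[[164 133  65  62  62  62  61  90 104  81 177 177 178]
 [176 170  69  66  70  63  62 110 111  91 176 176 177]
 [183 183  70  68  70  66  64 114 112  95 178 177 177]
 [188 188  71  68  70  67  65 115 100  96 186 187 187]
 [188 187  73  69  69  67  69 115  98  96 188 189 189]
 [189 189  75  72  75  69  72 116  98  97 187 188 188]
 [185 186  76  76  74  70  70 116  98 110 187 189 189]
 [163 183 128 101  80  72  79 116 130 175 185 184 185]
 [144 151 140 154 156 126 112 117 154 186 186 185 184]
 [137 140 141 145 149 143 158 176 181 185 186 187 186]
 [116 121 131 136 140 140 145 154 154 168 185 186 186]
 [107 108 111 115 120 130 136 139 140 146 152 154 170]
 [148 151 116 105 108 111 114 118 128 135 138 139 146]
 [179 180 174 148 150 115 104 106 109 112 118 128 135]
 [187 187 184 180 180 174 148 151 115 103 105 109 111]
 [188 188 188 187 187 185 180 180 175 148 151 114 101]
 [165 187 188 188 189 187 186 186 186 180 180 175 119]
 [181 186 186 187 187 188 188 187 188 187 186 185 131]
 [184 185 171 153 186 159 187 188 187 188 189 188 135]
 [188 186 173 179 187 163 154 185 187 187 188 188 126]
 [181 188 192 187 186 172 155 192 184 185 185 190 127]
 [187 180 177 184 189 179 165 159 174 182 166 186 149]] [355 239]
side bar exp [[344.9 232. ]
 [365.  238.6]
 [355.2 239.3]]
side [354.5 236.1] [345 232  20   9  73]
side [342.  249.3] [332 245  21   9  61]
[-0.077   0.0033  0.176 ] [-0.54   0.055  1.907 -0.     1.18  -2.071]
```

Both views put the real fingertips about 20 mm above the reported TCP, so they closed just over the bar (top at 0.0535). I'll open, go 20 mm lower and close again, watching the force.

Emit:
step_arm(
  targets=[
    {"travel": [0, 0, 0], "angular": [0, 0, 0], "gripper": 1},
    {"travel": [0, 0, 0], "angular": [0, 0, 0], "gripper": 1},
    {"travel": [0, 0, 0], "angular": [0, 0, 0], "gripper": 1},
    {"travel": [0, 0, 0], "angular": [0, 0, 0], "gripper": 1},
    {"travel": [0, 0, -0.01], "angular": [0, 0, 0], "gripper": 1},
    {"travel": [0, 0, -0.02], "angular": [0, 0, 0], "gripper": 1},
    {"travel": [0, 0, -0.032], "angular": [0, 0, 0], "gripper": 1},
    {"travel": [0, 0, -0.032], "angular": [0, 0, 0], "gripper": 1},
    {"travel": [0, 0, -0.032], "angular": [0, 0, 0], "gripper": 0.6},
    {"travel": [0, 0, -0.032], "angular": [0, 0, 0], "gripper": 0.4},
  ],
)

```text
t: 6.6
tool_pos: [0.5106, -0.2196, 0.0112]
tool_rot: [0.063, 3.141, -0.0]
contact_force: [0.8, 0.3, 0.0]
opening: 0.059
grip_force: 0.0
```

```bash
python3 - <<'E'
from h import *
o=ctrl.get_obs(); print(o['t'],o['tool_pos'],o['opening'],o['contact_force'],o['wrist_torque'])
E
```

```text
6.6 [ 0.5105919  -0.21963996  0.01119745] 0.05895342624030853 [0.77485874 0.31470464 0.03783915] [-0.00034698 -0.04214978  0.03372994]
```

Emit:
step_arm(
  targets=[
    {"travel": [0, 0, 0], "angular": [0, 0, 0], "gripper": 0.3},
    {"travel": [0, 0, 0], "angular": [0, 0, 0], "gripper": 0.25},
    {"travel": [0, 0, 0], "angular": [0, 0, 0], "gripper": 0.2},
    {"travel": [0, 0, 0], "angular": [0, 0, 0], "gripper": 0.1},
    {"travel": [0, 0, 0], "angular": [0, 0, 0], "gripper": 0},
    {"travel": [0, 0, 0], "angular": [0, 0, 0], "gripper": 0},
    {"travel": [0, 0, 0], "angular": [0, 0, 0], "gripper": 0},
  ],
  squeeze=60,
)

```text
t: 7.3
tool_pos: [0.5106, -0.2194, 0.0115]
tool_rot: [0.063, 3.141, 0.0]
contact_force: [-1.1, 1.7, 4.4]
opening: 0.0092
grip_force: 59.3
```

Gripped at 59 N. Lifting gently.

Emit:
step_arm(
  targets=[
    {"travel": [0, 0, 0.01], "angular": [0, 0, 0], "gripper": 0},
    {"travel": [0, 0, 0.03], "angular": [0, 0, 0], "gripper": 0},
    {"travel": [0, 0, 0.07], "angular": [0, 0, 0], "gripper": 0},
    {"travel": [0, 0, 0.12], "angular": [0, 0, 0], "gripper": 0},
    {"travel": [0, 0, 0.18], "angular": [0, 0, 0], "gripper": 0},
    {"travel": [0, 0, 0.24], "angular": [0, 0, 0], "gripper": 0},
    {"travel": [0, 0, 0.3], "angular": [0, 0, 0], "gripper": 0},
    {"travel": [0, 0, 0.36], "angular": [0, 0, 0], "gripper": 0},
    {"travel": [0, 0, 0.4], "angular": [0, 0, 0], "gripper": 0},
    {"travel": [0, 0, 0.4], "angular": [0, 0, 0], "gripper": 0},
  ],
)

```text
t: 8.3
tool_pos: [0.5122, -0.2208, 0.256]
tool_rot: [0.063, 3.134, -0.007]
contact_force: [0.7, -0.7, -4.9]
opening: 0.0088
grip_force: 58.9
```

Emit:
step_arm(
  targets=[
    {"travel": [0, 0, 0], "angular": [0, 0, 0.058], "gripper": 0},
    {"travel": [0, 0, 0], "angular": [0, 0, 0.058], "gripper": 0},
    {"travel": [0, 0, 0], "angular": [0, 0, 0.058], "gripper": 0},
  ],
)

```text
t: 8.6
tool_pos: [0.5094, -0.219, 0.2485]
tool_rot: [0.007, -3.138, -0.003]
contact_force: [0.4, -0.2, -5.9]
opening: 0.0087
grip_force: 58.9
```

```bash
python3 - <<'E'
from h import *
o=ctrl.get_obs(); p=o['tool_pos'];M=R.from_rotvec(o['tool_rot']).as_matrix();print(o['t'],p,M[:,1],o['opening'],o['grip_force'],o['contact_force'],o['wrist_torque'])
d=cam('wrist','w5'); np.savez('w5.npz',**d); S=cam('side')
g0=np.array([p[0],p[1],p[2]+.0355])
for nm,D in(('w',d),('s',S)):
    m=cv2.inRange(cv2.cvtColor(D['img'],cv2.COLOR_RGB2HSV),(5,90,60),(22,255,255)); n,l,s,c=cv2.connectedComponentsWithStats(m)
    print(nm,'exp grip,flap',proj(D,[g0,g0+[0,.082,.0025]]).round(1).tolist())
    for i in range(1,n):
        if s[i,4]>40 and abs(c[i]-proj(D,g0+[0,.082,.0025])[0]).max()<60:
            r=cv2.minAreaRect(np.argwhere(l==i)[:,::-1].astype(np.float32)); print(c[i].round(1),s[i],[np.round(x,1) for x in r])
uv=proj(S,g0)[0].astype(int)
a=cv2.resize(S['img'][uv[1]-60:uv[1]+60,uv[0]-80:uv[0]+80],(533,400),interpolation=3)
cv2.imwrite('pics/c5.png',np.hstack([cv2.resize(d['img'],None,fx=.5,fy=.5)[:, 40:300],a[:240]])[:,:,::-1])
E
```

```text
8.6 [ 0.50941064 -0.21904416  0.248511  ] [-0.00424486  0.99998909  0.00194994] 0.008707953673275483 58.87206852436066 [ 0.42711708 -0.16185536 -5.87948003] [0.00400434 0.01651236 0.06901485]
w exp grip,flap [[318.8, 318.6], [530.8, 322.4]]
[533.8 317.9] [ 506  232   57  177 5147] [array([533. , 319.6]), array([ 32.4, 178.4]), np.float64(10.1)]
s exp grip,flap [[357.2, 172.0], [345.1, 184.5]]
[305.4 153.9] [295 147  18  20 161] [array([307.5, 153.6]), array([23.3, 13.1]), np.float64(42.0)]
[362.9 174.3] [359 171   9   7  41] [array([362.8, 174.4]), array([9.1, 4.4]), np.float64(15.9)]
[344.1 185.2] [333 181  23   9  85] [array([344.1, 185.1]), array([23. ,  3.6]), np.float64(14.0)]
[337.6 207.7] [332 201  13  13 120] [array([337.2, 207.8]), array([13.7, 10.3]), np.float64(15.3)]
```

View pics/c5.png

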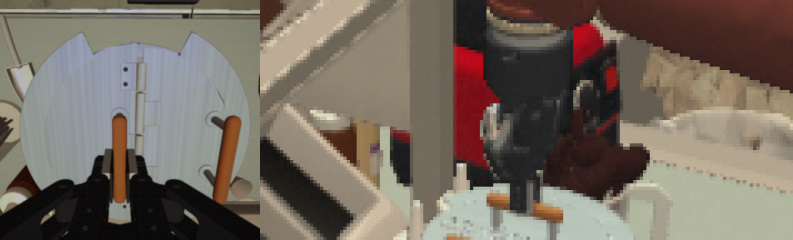

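The lid hangs level at about 5.9 N and its notches are clear in the wrist view. I'll fit its flange circle from this picture to get the centre relative to the TCP.

```bash
python3 - <<'E'
from h import *
d=dict(np.load('w5.npz')); S=cam('side')
p=np.array([.50941,-.21904,.24851])
print('flap bar tri',tri([(d,533,319.6),(S,344.1,185.1)]))
print('flap bar on plane',plane(d,533,319.6,p[2]-.0115+.0495)-p)
g=cv2.GaussianBlur(d['img'],(5,5),0)
hsv=cv2.cvtColor(g,cv2.COLOR_RGB2HSV)
m=cv2.inRange(hsv,(95,12,110),(135,120,255)); m[300:]=0
m=cv2.morphologyEx(m,cv2.MORPH_OPEN,np.ones((5,5)))
c=max(cv2.findContours(m,0,1)[0],key=cv2.contourArea)[:,0].astype(float); c=c[c[:,1]<298]
for zf in(p[2]-.0115+.017,p[2]-.0115+.013):
    P=np.array([plane(d,u,v,zf)[:2] for u,v in c]); Q=P.copy()
    r0=np.hypot(*(Q-(p[:2]+[0,.014])).T); Q=Q[(r0>.100)&(r0<.112)]
    for _ in range(6):
        A=np.c_[2*Q,np.ones(len(Q))]; s=np.linalg.lstsq(A,(Q**2).sum(1),rcond=None)[0]; cc=s[:2]; r=np.sqrt(s[2]+cc@cc)
        e=abs(np.hypot(*(Q-cc).T)-r); Q=Q[e<max(.0008,2.5*np.median(e))]
    th=np.degrees(np.arctan2(*(Q-cc).T[::-1]))
    print('z',zf,'centre-tcp',(cc-p[:2]).round(4),'r',r.round(4),len(Q),e.std().round(5),np.histogram(th,bins=12,range=(-180,180))[0])
# notch side: contour angles where radius jumps
rr=np.hypot(*(P-cc).T); th=np.degrees(np.arctan2(P[:,1]-cc[1],P[:,0]-cc[0]))%360
sel=(th>140)&(th<220)&(rr>.08)&(rr<.112)
for t0 in range(146,216,4):
    k=sel&(abs(th-t0)<1); 
    if k.any(): print(t0,np.median(rr[k]).round(4),end=' | ')
k=sel&(rr>.093)&(rr<.101); print('\nedge angles',th[k].round(1))
o=ctrl.get_obs(); print(o['tool_pos'])
E
```

```text
flap bar tri (array([ 0.51049321, -0.13483284,  0.2846223 ]), [array([0.5, 2.8]), array([0.3, 0.2])])
flap bar on plane [-0.00119215  0.08267051  0.038     ]
z 0.25401 centre-tcp [-0.0022  0.0137] r 0.1025 170 0.00013 [20 84  0  0  0  0  0  0  0  0 43 23]
z 0.25001 centre-tcp [-0.0004  0.0141] r 0.1049 168 0.00012 [20 84  0  0  0  0  0  0  0  0 42 22]
146 0.1049 | 150 0.105 | 154 0.105 | 158 0.0864 | 162 0.0864 | 166 0.0862 | 170 0.0863 | 174 0.0861 | 178 0.0863 | 182 0.0871 | 186 0.0866 | 190 0.0865 | 194 0.0866 | 198 0.0867 | 202 0.0864 | 206 0.1045 | 210 0.1048 | 214 0.1049 | 
edge angles [155.7 155.6 155.7 155.6 155.7 155.5 155.6 155.7 155.6 155.7 155.6 155.7
 155.6 155.7 155.6 155.7 155.6 155.7 155.8 204.9 205.  204.9 205.  204.9
 205.  204.9 204.8 204.9 204.8 204.9 204.8 204.9 204.8 204.9 204.8 205.
 204.9 205. ]
[ 0.51001842 -0.21934665  0.2498759 ]
```

Relative to the TCP, the lid centre is at (+0.0005, +0.0144). The notch axis is at 0.3°, which matches the bucket. Carrying it over the bucket.

Emit:
step_arm(
  targets=[
    {"travel": [0, 0.02, 0.02], "angular": [0, 0, 0], "gripper": 0},
    {"travel": [-0.01, 0.07, 0.03], "angular": [0, 0, 0], "gripper": 0},
    {"travel": [-0.02, 0.14, 0.03], "angular": [0, 0, 0], "gripper": 0},
    {"travel": [-0.03, 0.22, 0.03], "angular": [0, 0, 0], "gripper": 0},
    {"travel": [-0.04, 0.3, 0.03], "angular": [0, 0, 0], "gripper": 0},
    {"travel": [-0.05, 0.38, 0.03], "angular": [0, 0, 0], "gripper": 0},
    {"travel": [-0.06, 0.46, 0.03], "angular": [0, 0, 0], "gripper": 0},
    {"travel": [-0.069, 0.53, 0.03], "angular": [0, 0, 0], "gripper": 0},
    {"travel": [-0.069, 0.59, 0.03], "angular": [0, 0, 0], "gripper": 0},
    {"travel": [-0.069, 0.62, 0.03], "angular": [0, 0, 0], "gripper": 0},
  ],
)

```text
t: 9.75
tool_pos: [0.4682, 0.1561, 0.2705]
tool_rot: [-0.014, 3.14, 0.003]
contact_force: [-0.0, -0.4, -6.0]
opening: 0.009
grip_force: 59.2
```

Emit:
step_arm(
  targets=[
    {"travel": [0, 0.009, 0], "angular": [0, 0, 0], "gripper": 0},
    {"travel": [0, 0.009, 0], "angular": [0, 0, 0], "gripper": 0},
    {"travel": [0, 0.009, 0], "angular": [0, 0, 0], "gripper": 0},
    {"travel": [0, 0.009, 0], "angular": [0, 0, 0], "gripper": 0},
    {"travel": [0, 0.009, 0], "angular": [0, 0, 0], "gripper": 0},
  ],
)

```text
t: 10.25
tool_pos: [0.4692, 0.157, 0.2692]
tool_rot: [-0.006, 3.142, -0.0]
contact_force: [-0.3, -0.0, -6.4]
opening: 0.0089
grip_force: 59.3
```

```bash
cat > lid.py <<'E'
from h import *
o=ctrl.get_obs(); p=o['tool_pos'];M=R.from_rotvec(o['tool_rot']).as_matrix();print(o['t'],p,M[:,1],o['contact_force'],o['wrist_torque'],o['opening'])
d=cam('wrist','w6'); np.savez('w6.npz',**d); S=cam('side')
hsv=cv2.cvtColor(cv2.GaussianBlur(d['img'],(5,5),0),cv2.COLOR_RGB2HSV)
m=cv2.inRange(hsv,(95,12,110),(135,120,255)); m[300:]=0
m=cv2.morphologyEx(m,cv2.MORPH_OPEN,np.ones((5,5)))
c=max(cv2.findContours(m,0,1)[0],key=cv2.contourArea)[:,0].astype(float); c=c[c[:,1]<298]
for off in(.000,.003,.006):
    zf=p[2]+off
    Q=np.array([plane(d,u,v,zf)[:2] for u,v in c]); r0=np.hypot(*(Q-(p[:2]+[0,.014])).T); Q=Q[(r0>.099)&(r0<.112)]
    for _ in range(6):
        A=np.c_[2*Q,np.ones(len(Q))]; s=np.linalg.lstsq(A,(Q**2).sum(1),rcond=None)[0]; cc=s[:2]; r=np.sqrt(s[2]+cc@cc)
        e=abs(np.hypot(*(Q-cc).T)-r); Q=Q[e<max(.0008,2.5*np.median(e))]
    print('off',off,'centre',cc.round(4),'rel',(cc-p[:2]).round(4),'r',r.round(4),len(Q),e.std().round(5))
# near ear in wrist view
print('ear near exp', proj(d,[[.3783,.1582,.207],[.3783,.1862,.207]]).round(1))
b=cv2.inRange(cv2.cvtColor(d['img'],cv2.COLOR_RGB2HSV),(5,90,60),(22,255,255)); b[150:]=0
n,l,s,cn=cv2.connectedComponentsWithStats(b)
for i in range(1,n):
    if s[i,4]>60: print('orange',cn[i].round(1),s[i])
E
python3 lid.py
```

```text
10.25 [0.46919105 0.15698035 0.2691824 ] [-3.68394210e-03  9.99993205e-01 -1.38935830e-04] [-0.2640972  -0.02656293 -6.39599354] [ 0.00761348 -0.05923157 -0.04185812] 0.008869636861577008
off 0.0 centre [0.469 0.171] rel [-0.0002  0.014 ] r 0.1054 170 0.00013
off 0.003 centre [0.4677 0.1707] rel [-0.0015  0.0138] r 0.1036 171 0.00013
off 0.006 centre [0.4665 0.1705] rel [-0.0027  0.0135] r 0.1018 172 0.00013
ear near exp [[321.4  86.6]
 [371.9  86.8]]
orange [329.1  75.9] [ 258   55  157   47 2711]
```

Emit:
step_arm(
  targets=[
    {"travel": [0, 0.0017, -0.03], "angular": [0, 0, 0], "gripper": 0},
    {"travel": [0, 0.0017, -0.06], "angular": [0, 0, 0], "gripper": 0},
    {"travel": [0, 0.0017, -0.085], "angular": [0, 0, 0], "gripper": 0},
    {"travel": [0, 0.0017, -0.1], "angular": [0, 0, 0], "gripper": 0},
    {"travel": [0, 0.0017, -0.108], "angular": [0, 0, 0], "gripper": 0},
    {"travel": [0, 0.0017, -0.108], "angular": [0, 0, 0], "gripper": 0},
    {"travel": [0, 0.0017, -0.108], "angular": [0, 0, 0], "gripper": 0},
  ],
)

```text
t: 11.05
tool_pos: [0.4696, 0.1589, 0.2051]
tool_rot: [-0.008, 3.14, 0.0]
contact_force: [0.4, 0.3, -5.7]
opening: 0.0093
grip_force: 59.2
```

Emit:
step_arm(
  targets=[
    {"travel": [0, 0, -0.004], "angular": [0, 0, 0], "gripper": 0},
    {"travel": [0, 0, -0.008], "angular": [0, 0, 0], "gripper": 0},
    {"travel": [0, 0, -0.012], "angular": [0, 0, 0], "gripper": 0},
    {"travel": [0, 0, -0.016], "angular": [0, 0, 0], "gripper": 0},
    {"travel": [0, 0, -0.016], "angular": [0, 0, 0], "gripper": 0},
  ],
)

```text
t: 11.55
tool_pos: [0.4687, 0.1588, 0.1941]
tool_rot: [0.008, -3.141, 0.0]
contact_force: [-0.2, -1.4, -6.7]
opening: 0.009
grip_force: 59.3
```

```bash
python3 lid.py
```

```text
11.55 [0.46869533 0.15881052 0.1940505 ] [-5.37669846e-03  9.99985522e-01 -2.16501558e-04] [-0.19116381 -1.3968831  -6.65896921] [ 0.00286271 -0.02080466  0.03493782] 0.008951494422976184
off 0.0 centre [0.4685 0.1729] rel [-0.0002  0.0141] r 0.1054 177 0.00013
off 0.003 centre [0.4672 0.1726] rel [-0.0014  0.0138] r 0.1037 178 0.00014
off 0.006 centre [0.4659 0.1724] rel [-0.0028  0.0136] r 0.1019 178 0.00013
ear near exp [[318.2  75.6]
 [392.4  76. ]]
orange [352.4  54. ] [ 249   29  208   49 4230]
orange [284.8  77.3] [ 254   56   61   44 1652]
```

Emit:
step_arm(
  targets=[
    {"travel": [0, -0.001, -0.002], "angular": [0, 0, 0], "gripper": 0},
    {"travel": [0, -0.001, -0.004], "angular": [0, 0, 0], "gripper": 0},
    {"travel": [0, -0.001, -0.006], "angular": [0, 0, 0], "gripper": 0},
    {"travel": [0, -0.001, -0.008], "angular": [0, 0, 0], "gripper": 0},
    {"travel": [0, -0.001, -0.01], "angular": [0, 0, 0], "gripper": 0},
    {"travel": [0, -0.001, -0.01], "angular": [0, 0, 0], "gripper": 0},
  ],
)

```text
t: 12.25
tool_pos: [0.4689, 0.1582, 0.1884]
tool_rot: [0.008, -3.141, 0.0]
contact_force: [0.6, 0.2, -6.1]
opening: 0.0087
grip_force: 59.3
```

Emit:
step_arm(
  targets=[
    {"travel": [0, 0, -0.002], "angular": [0, 0, 0], "gripper": 0},
    {"travel": [0, 0, -0.004], "angular": [0, 0, 0], "gripper": 0},
    {"travel": [0, 0, -0.004], "angular": [0, 0, 0], "gripper": 0},
  ],
)

```text
t: 12.55
tool_pos: [0.4689, 0.1582, 0.186]
tool_rot: [0.008, -3.141, 0.0]
contact_force: [0.8, 0.6, -7.2]
opening: 0.009
grip_force: 59.3
```

Emit:
step_arm(
  targets=[
    {"travel": [0, 0, -0.002], "angular": [0, 0, 0], "gripper": 0},
    {"travel": [0, 0, -0.004], "angular": [0, 0, 0], "gripper": 0},
    {"travel": [0, 0, -0.004], "angular": [0, 0, 0], "gripper": 0},
  ],
)

```text
t: 12.85
tool_pos: [0.4689, 0.1582, 0.1836]
tool_rot: [0.008, -3.141, 0.0]
contact_force: [1.1, 0.1, -7.1]
opening: 0.0089
grip_force: 59.3
```

Emit:
step_arm(
  targets=[
    {"travel": [0, 0, -0.002], "angular": [0, 0, 0], "gripper": 0},
    {"travel": [0, 0, -0.004], "angular": [0, 0, 0], "gripper": 0},
    {"travel": [0, 0, -0.004], "angular": [0, 0, 0], "gripper": 0},
  ],
)

```text
t: 13.15
tool_pos: [0.4689, 0.1582, 0.1812]
tool_rot: [0.008, -3.141, 0.0]
contact_force: [0.2, 0.0, -7.8]
opening: 0.0086
grip_force: 59.3
```

Emit:
step_arm(
  targets=[
    {"travel": [0, 0, -0.002], "angular": [0, 0, 0], "gripper": 0},
    {"travel": [0, 0, -0.004], "angular": [0, 0, 0], "gripper": 0},
    {"travel": [0, 0, -0.004], "angular": [0, 0, 0], "gripper": 0},
  ],
)

```text
t: 13.45
tool_pos: [0.4692, 0.1583, 0.1794]
tool_rot: [-0.008, 3.141, 0.0]
contact_force: [1.1, 0.3, -4.3]
opening: 0.0089
grip_force: 59.4
```

Emit:
step_arm(
  targets=[
    {"travel": [0, 0, -0.001], "angular": [0, 0, 0], "gripper": 0},
    {"travel": [0, 0, -0.002], "angular": [0, 0, 0], "gripper": 0},
    {"travel": [0, 0, -0.002], "angular": [0, 0, 0], "gripper": 0},
  ],
)

```text
t: 13.75
tool_pos: [0.4693, 0.1583, 0.1793]
tool_rot: [-0.008, 3.141, -0.0]
contact_force: [-5.2, -1.4, 3.3]
opening: 0.0089
grip_force: 60.4
```

```bash
python3 lid.py
```

```text
13.75 [0.4693108  0.15827918 0.17931517] [-5.37524361e-03  9.99985553e-01 -1.21494011e-05] [-5.22047493 -1.42307109  3.29404319] [-0.21936021  0.76158674 -0.02299999] 0.008926730737451137
off 0.0 centre [0.4683 0.1723] rel [-0.001  0.014] r 0.1051 170 0.00014
off 0.003 centre [0.4671 0.172 ] rel [-0.0022  0.0138] r 0.1033 171 0.00014
off 0.006 centre [0.4658 0.1718] rel [-0.0035  0.0135] r 0.1016 171 0.00014
ear near exp [[319.7  70. ]
 [401.6  70.4]]
orange [356.8  46.4] [ 245   18  217   56 5195]
orange [284.   72.1] [ 251   49   65   48 1909]
```

It touched down at TCP z≈0.179, as predicted. There is a slight one-sided load, so I'll relax the grip to let it settle level.

Emit:
step_arm(
  targets=[
    {"travel": [0, 0, 0], "angular": [0, 0, 0], "gripper": 0},
    {"travel": [0, 0, 0], "angular": [0, 0, 0], "gripper": 0},
    {"travel": [0, 0, 0], "angular": [0, 0, 0], "gripper": 0},
  ],
  squeeze=20,
)

```text
t: 14.15
tool_pos: [0.4693, 0.1583, 0.1793]
tool_rot: [-0.008, 3.141, 0.0]
contact_force: [-5.2, -1.0, 6.1]
opening: 0.009
grip_force: 60.7
```

Emit:
step_arm(
  targets=[
    {"travel": [0, 0, 0], "angular": [0, 0, 0], "gripper": 0.25},
    {"travel": [0, 0, 0], "angular": [0, 0, 0], "gripper": 0.35},
    {"travel": [0, 0, 0], "angular": [0, 0, 0], "gripper": 0.45},
    {"travel": [0, 0, 0], "angular": [0, 0, 0], "gripper": 0.45},
  ],
)

```text
t: 14.55
tool_pos: [0.4693, 0.1583, 0.1778]
tool_rot: [-0.008, 3.141, 0.0]
contact_force: [0.2, -0.3, -0.5]
opening: 0.0386
grip_force: 0.0
```

```bash
sed -i 's/^for off in.*/for off in(.17+.014-p[2],):/' lid.py; python3 lid.py; python3 - <<'E'
from h import *
d=dict(np.load('w6.npz')); S=cam('side')
hs=lambda D:cv2.inRange(cv2.cvtColor(D['img'],cv2.COLOR_RGB2HSV),(5,90,60),(22,255,255))
g=np.array([.4693,.1582,.214]); f=g+[.0,.082,.0025]
for D in(d,S):
    print('exp grip,flap',proj(D,[g,f]).round(1).tolist()); n,l,s,c=cv2.connectedComponentsWithStats(hs(D))
    for i in range(1,n):
        if s[i,4]>40 and abs(c[i]-proj(D,f)[0]).max()<90:
            r=cv2.minAreaRect(np.argwhere(l==i)[:,::-1].astype(np.float32)); print(s[i],[np.round(x,1) for x in r])
uv=proj(S,[.47,.17,.18])[0].astype(int)
a=cv2.resize(S['img'][uv[1]-60:uv[1]+60,uv[0]-65:uv[0]+65],(520,480),interpolation=3)
b=cv2.resize(d['img'][:,:],None,fx=.42,fy=.42); b=np.vstack([b,np.zeros((480-b.shape[0],b.shape[1],3),np.uint8)])
cv2.imwrite('pics/c6.png',np.hstack([a,b])[:,:,::-1])
E
```

```text
14.55 [0.46925022 0.15829297 0.17776975] [-5.26054738e-03  9.99986156e-01  1.23795841e-04] [ 0.16802478 -0.25934035 -0.52776666] [ 0.03407351 -0.03397689  0.01052815] 0.03860615251802524
off 0.006230245835599446 centre [0.4664 0.1719] rel [-0.0028  0.0136] r 0.1023 166 0.00014
ear near exp [[319.6  69.7]
 [402.4  70.1]]
orange [362.4  45.6] [ 311   17  153   57 4963]
orange [277.   49.4] [244  39  67  25 320]
orange [283.5  71.9] [ 250   48   66   49 1953]
exp grip,flap [[318.3, 320.1], [531.4, 324.3]]
[ 512  233   54  160 4510] [array([537.8, 311.5]), array([ 31.5, 159.1]), np.float64(10.3)]
exp grip,flap [[308.7, 266.6], [292.9, 284.7]]
[268 259  10  15 108] [array([272.7, 265.8]), array([ 8.6, 14.4]), np.float64(33.7)]
[308 265  13   9  67] [array([313.7, 269.4]), array([13.6,  4.7]), np.float64(18.4)]
[279 280  27  12 115] [array([292.2, 285.6]), array([27.2,  4.1]), np.float64(18.4)]
[266 281  81  32 419] [array([307.5, 298.6]), array([27.2, 80.7]), np.float64(83.0)]
[ 268  302   78   43 1767] [array([307.5, 324.1]), array([40.3, 77.2]), np.float64(87.0)]
[275 337  67  20 255] [array([308.4, 347.2]), array([17.4, 66.1]), np.float64(87.4)]
```

View pics/c6.png

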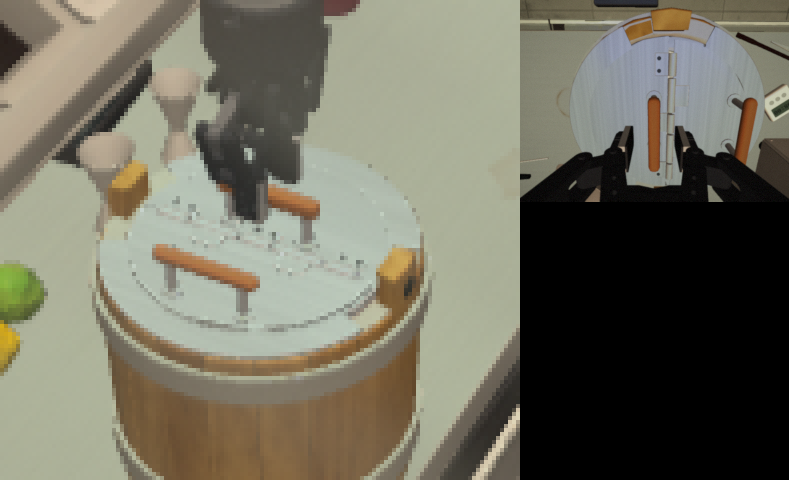

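The lid sits level on the rim with both ears through the notches, the flap shut and the fingers clear. Now I'll raise the hand straight up and wait a moment.

Emit:
step_arm(
  targets=[
    {"travel": [0, 0, 0], "angular": [0, 0, 0], "gripper": 0.6},
    {"travel": [0, 0, 0.02], "angular": [0, 0, 0], "gripper": 0.6},
    {"travel": [0, 0, 0.05], "angular": [0, 0, 0], "gripper": 0.6},
    {"travel": [0, 0, 0.09], "angular": [0, 0, 0], "gripper": 0.6},
    {"travel": [0, 0, 0.13], "angular": [0, 0, 0], "gripper": 0.6},
    {"travel": [0, 0, 0.17], "angular": [0, 0, 0], "gripper": 0.6},
    {"travel": [0, 0, 0.17], "angular": [0, 0, 0], "gripper": 0.6},
    {"travel": [0, 0, 0.17], "angular": [0, 0, 0], "gripper": 0.6},
    {"travel": [0, 0, 0.17], "angular": [0, 0, 0], "gripper": 0.6},
  ],
)

```text
t: 15.6
tool_pos: [0.4685, 0.1582, 0.2786]
tool_rot: [0.008, -3.14, 0.001]
contact_force: [-0.1, -0.2, -0.5]
opening: 0.0515
grip_force: 0.0
```

```bash
cat > look.py <<'E'
import sys
from h import *
n=sys.argv[1]; o=ctrl.get_obs(); p=o['tool_pos']; print(o['t'],p,o['contact_force'],R.from_rotvec(o['tool_rot']).as_matrix()[:,1])
d=cam('wrist',n); np.savez(n+'.npz',**d)
m=cv2.inRange(cv2.cvtColor(d['img'],cv2.COLOR_RGB2HSV),(5,90,60),(22,255,255)); N,l,s,c=cv2.connectedComponentsWithStats(m)
print('exp grip/flap',proj(d,[[.469,.1582,.214],[.469,.2402,.2165]]).round(1).tolist())
for i in range(1,N):
    if s[i,4]>150:
        r=cv2.minAreaRect(np.argwhere(l==i)[:,::-1].astype(np.float32)); print(s[i],[np.round(x,1) for x in r],plane(d,*r[0],.215).round(4))
hsv=cv2.cvtColor(cv2.GaussianBlur(d['img'],(5,5),0),cv2.COLOR_RGB2HSV)
m=cv2.morphologyEx(cv2.inRange(hsv,(95,12,110),(135,120,255)),cv2.MORPH_OPEN,np.ones((5,5))); m[330:]=0
c=max(cv2.findContours(m,0,1)[0],key=cv2.contourArea)[:,0].astype(float)
for zf in(.180,.184,.188):
    Q=np.array([plane(d,u,v,zf)[:2] for u,v in c]); r0=np.hypot(*(Q-[.469,.172]).T); Q=Q[(r0>.099)&(r0<.112)]
    for _ in range(6):
        A=np.c_[2*Q,np.ones(len(Q))]; s=np.linalg.lstsq(A,(Q**2).sum(1),rcond=None)[0]; cc=s[:2]; r=np.sqrt(s[2]+cc@cc)
        e=abs(np.hypot(*(Q-cc).T)-r); Q=Q[e<max(.0008,2.5*np.median(e))]
    print(zf,cc.round(4),r.round(4),len(Q),e.std().round(5))
E
python3 look.py w7
```

```text
15.6 [0.46848023 0.15815676 0.27858422] [-0.0544365  -0.23028722 -0.4501943 ] [-5.28473092e-03  9.99985984e-01 -3.22671762e-04]
exp grip/flap [[318.8, 242.1], [450.1, 244.0]]
[ 274   59  134   45 2460] [array([339.5,  76.3]), array([ 34.3, 131. ]), np.float64(80.2)] [0.372  0.1692 0.215 ]
[ 311  186   17  114 1853] [array([319. , 242.5]), array([113.,  16.]), np.float64(90.0)] [0.4689 0.1583 0.215 ]
[ 438  187   28  114 1967] [array([451. , 243.4]), array([ 19.3, 114. ]), np.float64(5.5)] [0.4691 0.2413 0.215 ]
[ 317  344   43   35 1328] [array([338., 361.]), array([34., 42.]), np.float64(90.0)] [0.5551 0.172  0.215 ]
[359 353  24  37 294] [array([371.3, 371.3]), array([21.5, 37.1]), np.float64(5.2)] [0.5633 0.1954 0.215 ]
0.18 [0.4685 0.1724] 0.1049 227 0.00016
0.184 [0.4674 0.1722] 0.1034 227 0.00016
0.188 [0.4662 0.172 ] 0.1018 227 0.00016
```

The lid centre is at about (0.469, 0.1722), on the bucket's centre within a millimetre. Moving over the flap grip.

Emit:
step_arm(
  targets=[
    {"travel": [0.001, 0.05, 0], "angular": [0, 0, 0], "gripper": 0.6},
    {"travel": [0.001, 0.1, -0.01], "angular": [0, 0, 0], "gripper": 0.6},
    {"travel": [0.001, 0.137, -0.03], "angular": [0, 0, 0], "gripper": 0.6},
    {"travel": [0.001, 0.137, -0.03], "angular": [0, 0, 0], "gripper": 0.6},
    {"travel": [0.001, 0.137, -0.03], "angular": [0, 0, 0], "gripper": 0.6},
  ],
)

```text
t: 16.15
tool_pos: [0.4689, 0.2402, 0.2604]
tool_rot: [0.01, -3.139, 0.002]
contact_force: [0.0, -0.9, 0.4]
opening: 0.051
grip_force: 0.0
```

```bash
python3 look.py w8; python3 - <<'E'
from h import *
a=dict(np.load('w7.npz'));b=dict(np.load('w8.npz'))
def bars(d):
    m=cv2.inRange(cv2.cvtColor(d['img'],cv2.COLOR_RGB2HSV),(5,90,60),(22,255,255)); N,l,s,c=cv2.connectedComponentsWithStats(m); o=[]
    for P in([.469,.1583,.214],[.469,.2405,.2165]):
        i=1+np.argmin(np.hypot(*(c[1:]-proj(d,P)[0]).T)+1e4*(s[1:,4]<500)); o.append(cv2.minAreaRect(np.argwhere(l==i)[:,::-1].astype(np.float32))[0])
    return o
for u,v in zip(bars(a),bars(b)): print(tri([(a,*u),(b,*v)]))
E
```

```text
16.15 [0.46891815 0.24023388 0.26039338] [ 0.02748949 -0.91257303  0.36254542] [-0.00617297  0.99997997 -0.00140012]
exp grip/flap [[178.9, 250.1], [318.7, 252.4]]
[ 131   53  154   49 2841] [array([206.2,  71.1]), array([ 42.1, 151.1]), np.float64(81.7)] [0.3718 0.1821 0.215 ]
[ 162  190   32  122 2447] [array([178.3, 250.5]), array([121.8,  22.5]), np.float64(84.0)] [0.4689 0.1582 0.215 ]
[ 310  191   19  122 2072] [array([319. , 251.5]), array([121.,  18.]), np.float64(90.0)] [0.469  0.2404 0.215 ]
[269 356  48  43 695] [array([293.5, 378.7]), array([41. , 46.5]), np.float64(77.2)] [0.5566 0.2243 0.215 ]
0.18 [0.4679 0.175 ] 0.102 192 0.00016
0.184 [0.4668 0.1759] 0.1005 189 0.00015
0.188 [0.4659 0.1765] 0.0994 188 0.00015
(array([0.46874164, 0.15833864, 0.21549759]), [array([-0., -0.]), array([0., 0.])])
(array([0.4681503 , 0.24036346, 0.21765445]), [array([-0. , -0.1]), array([0. , 0.1])])
```

The bars measure at z 0.2155 and 0.2177, as expected for a seated lid. Descending on the flap grip and closing lightly.

Emit:
step_arm(
  targets=[
    {"travel": [0, 0, -0.05], "angular": [0, 0, 0], "gripper": 0.6},
    {"travel": [0, 0, -0.1], "angular": [0, 0, 0], "gripper": 0.6},
    {"travel": [0, 0, -0.125], "angular": [0, 0, 0], "gripper": 0.6},
    {"travel": [0, 0, -0.132], "angular": [0, 0, 0], "gripper": 0.5},
    {"travel": [0, 0, -0.132], "angular": [0, 0, 0], "gripper": 0.4},
    {"travel": [0, 0, -0.132], "angular": [0, 0, 0], "gripper": 0.3},
    {"travel": [0, 0, -0.132], "angular": [0, 0, 0], "gripper": 0.25},
    {"travel": [0, 0, -0.132], "angular": [0, 0, 0], "gripper": 0.2},
    {"travel": [0, 0, -0.132], "angular": [0, 0, 0], "gripper": 0.15},
  ],
  squeeze=20,
)

```text
t: 17.1
tool_pos: [0.47, 0.2406, 0.1835]
tool_rot: [-0.009, 3.14, 0.001]
contact_force: [-0.2, 0.1, -0.4]
opening: 0.0125
grip_force: 0.0
```

Emit:
step_arm(
  targets=[
    {"travel": [0, 0, 0], "angular": [0, 0, 0], "gripper": 0.12},
    {"travel": [0, 0, 0], "angular": [0, 0, 0], "gripper": 0.1},
    {"travel": [0, 0, 0], "angular": [0, 0, 0], "gripper": 0},
    {"travel": [0, 0, 0], "angular": [0, 0, 0], "gripper": 0},
    {"travel": [0, 0, 0], "angular": [0, 0, 0], "gripper": 0},
  ],
  squeeze=20,
)

```text
t: 17.6
tool_pos: [0.47, 0.2404, 0.1833]
tool_rot: [-0.008, 3.141, -0.0]
contact_force: [-1.0, -2.3, 5.1]
opening: 0.0098
grip_force: 20.0
```

Emit:
step_arm(
  targets=[
    {"travel": [0, -0.002, 0.004], "angular": [0, 0, 0], "gripper": 0},
    {"travel": [0, -0.005, 0.009], "angular": [0, 0, 0], "gripper": 0},
    {"travel": [0, -0.0075, 0.0135], "angular": [0, 0, 0], "gripper": 0},
    {"travel": [0, -0.01, 0.018], "angular": [0, 0, 0], "gripper": 0},
    {"travel": [0, -0.01, 0.018], "angular": [0, 0, 0], "gripper": 0},
  ],
)

```text
t: 18.1
tool_pos: [0.4693, 0.2344, 0.1936]
tool_rot: [0.008, -3.141, -0.0]
contact_force: [0.3, 2.4, -0.9]
opening: 0.0096
grip_force: 19.6
```

Emit:
step_arm(
  targets=[
    {"travel": [0, -0.003, 0.004], "angular": [0, 0, 0], "gripper": 0},
    {"travel": [0, -0.0065, 0.008], "angular": [0, 0, 0], "gripper": 0},
    {"travel": [0, -0.01, 0.012], "angular": [0, 0, 0], "gripper": 0},
    {"travel": [0, -0.0132, 0.0157], "angular": [0, 0, 0], "gripper": 0},
    {"travel": [0, -0.017, 0.019], "angular": [0, 0, 0], "gripper": 0},
    {"travel": [0, -0.021, 0.0225], "angular": [0, 0, 0], "gripper": 0},
    {"travel": [0, -0.025, 0.026], "angular": [0, 0, 0], "gripper": 0},
    {"travel": [0, -0.029, 0.029], "angular": [0, 0, 0], "gripper": 0},
    {"travel": [0, -0.029, 0.029], "angular": [0, 0, 0], "gripper": 0},
  ],
)

```text
t: 19.0
tool_pos: [0.47, 0.2172, 0.2125]
tool_rot: [-0.008, 3.14, 0.002]
contact_force: [-2.6, 5.5, 5.8]
opening: 0.0085
grip_force: 19.9
```

```bash
cat > chk.py <<'E'
from h import *
o=ctrl.get_obs(); p=o['tool_pos']; print(o['t'],p,o['contact_force'],o['wrist_torque'])
S=cam('side'); d=cam('wrist')
def bl(D,P,w):
    m=cv2.inRange(cv2.cvtColor(D['img'],cv2.COLOR_RGB2HSV),(5,90,60),(22,255,255)); N,l,s,c=cv2.connectedComponentsWithStats(m)
    print('exp',proj(D,P)[0].round(1))
    for i in range(1,N):
        if s[i,4]>25 and abs(c[i]-proj(D,P)[0]).max()<w:
            r=cv2.minAreaRect(np.argwhere(l==i)[:,::-1].astype(np.float32)); print('  ',s[i],[np.round(x,1) for x in r])
b=p+[0,0,.0335]
print('flap bar side');bl(S,b,25); print('grip side');bl(S,[.469,.1583,.214],25)
print('grip wrist');bl(d,[.469,.1583,.214],70)
print('ears side');bl(S,[.372,.172,.2],12);bl(S,[.566,.172,.2],12)
E
python3 chk.py
```

```text
19.0 [0.47002367 0.21721633 0.21251253] [-2.57636167  5.54549133  5.75219223] [0.86098384 0.43028146 0.05218539]
flap bar side
exp [296.7 270.3]
   [268 259  10  15 108] [array([272.7, 265.8]), array([ 8.6, 14.4]), np.float64(33.7)]
   [302 263  19  10  98] [array([310.8, 268.1]), array([19.9,  4.7]), np.float64(18.4)]
   [298 271  12   7  49] [array([303.7, 274.6]), array([11.7,  4.1]), np.float64(20.6)]
grip side
exp [308.8 266.7]
   [302 263  19  10  98] [array([310.8, 268.1]), array([19.9,  4.7]), np.float64(18.4)]
   [298 271  12   7  49] [array([303.7, 274.6]), array([11.7,  4.1]), np.float64(20.6)]
grip wrist
exp [193.3 281.4]
   [ 169  207   40  150 3745] [array([189.8, 281.3]), array([149.6,  27.7]), np.float64(83.6)]
ears side
exp [339.9 285.2]
exp [274.5 263. ]
   [268 259  10  15 108] [array([272.7, 265.8]), array([ 8.6, 14.4]), np.float64(33.7)]
```

The bar pushes the tool outward along the radius, so my arc is slightly inside the true one. I'll correct about 1.2 mm outward.

Emit:
step_arm(
  targets=[
    {"travel": [0, 0.001, 0.001], "angular": [0, 0, 0], "gripper": 0},
    {"travel": [0, 0.0015, 0.0018], "angular": [0, 0, 0], "gripper": 0},
    {"travel": [0, 0.0015, 0.0018], "angular": [0, 0, 0], "gripper": 0},
  ],
)

```text
t: 19.4
tool_pos: [0.4699, 0.2178, 0.2121]
tool_rot: [-0.008, 3.141, -0.001]
contact_force: [-0.4, 3.8, 3.6]
opening: 0.0086
grip_force: 19.3
```

Emit:
step_arm(
  targets=[
    {"travel": [0, -0.004, 0.004], "angular": [0, 0, 0], "gripper": 0},
    {"travel": [0, -0.0085, 0.007], "angular": [0, 0, 0], "gripper": 0},
    {"travel": [0, -0.0125, 0.0095], "angular": [0, 0, 0], "gripper": 0},
    {"travel": [0, -0.0165, 0.012], "angular": [0, 0, 0], "gripper": 0},
    {"travel": [0, -0.0165, 0.012], "angular": [0, 0, 0], "gripper": 0},
  ],
)

```text
t: 19.9
tool_pos: [0.4699, 0.2075, 0.2195]
tool_rot: [-0.007, 3.141, -0.001]
contact_force: [1.1, 1.6, 2.1]
opening: 0.0076
grip_force: 18.0
```

```bash
cat > ang.py <<'E'
from h import *
o=ctrl.get_obs(); p=o['tool_pos']; print(o['t'],p.round(4),o['contact_force'].round(1),o['wrist_torque'].round(2),o['opening'])
S=cam('side'); d=cam('wrist')
def bl(D,lab):
    m=cv2.inRange(cv2.cvtColor(D['img'],cv2.COLOR_RGB2HSV),(5,90,60),(22,255,255)); N,l,s,c=cv2.connectedComponentsWithStats(m)
    e={a:proj(D,[.469,.1722+.004+.001*(64*np.cos(np.radians(a))-30*np.sin(np.radians(a))),.1865+.001*(64*np.sin(np.radians(a))+30*np.cos(np.radians(a)))])[0].round(1).tolist() for a in(30,40,50,60)}
    print(lab,e,'grip',proj(D,[.469,.1583,.214])[0].round(1))
    q=proj(D,p+[0,0,.033])[0]
    for i in range(1,N):
        if s[i,4]>25 and abs(c[i]-q).max()<(30 if lab=='side' else 200):
            r=cv2.minAreaRect(np.argwhere(l==i)[:,::-1].astype(np.float32)); print('  ',s[i],[np.round(x,1) for x in r])
bl(S,'side'); bl(d,'wrist')
print('bar ends wrist 40',proj(d,[[.4325,.206,.2506],[.5055,.206,.2506]]).round(1).tolist())
E
python3 ang.py
```

```text
19.9 [0.4699 0.2075 0.2195] [1.1 1.6 2.1] [ 0.33 -0.19 -0.01] 0.00763119788518373
side {30: [297.2, 270.7], 40: [299.2, 266.4], 50: [301.4, 262.5], 60: [303.7, 259.1]} grip [308.8 266.7]
   [268 259  10  15 106] [array([272.6, 265.7]), array([ 8.6, 14.4]), np.float64(38.7)]
   [300 264  21  10 133] [array([310.2, 269.8]), array([19.9,  8.2]), np.float64(18.4)]
wrist {30: [340.1, 304.9], 40: [314.3, 311.8], 50: [284.6, 316.7], 60: [252.7, 319.3]} grip [217.6 275.9]
   [409 132  11  17  33] [array([414.8, 139.5]), array([18.9,  2. ]), np.float64(57.3)]
   [ 196  204   36  145 3407] [array([214.5, 276. ]), array([144.7,  26.6]), np.float64(85.0)]
   [ 305  223   29  171 3989] [array([319., 308.]), array([170.,  28.]), np.float64(90.0)]
   [319 407  20  16  78] [array([330.9, 417.7]), array([ 9.3, 22.8]), np.float64(52.1)]
bar ends wrist 40 [[314.6, 224.1], [314.3, 388.2]]
```

The measured flap angle is about 37° and the lid has shifted only about 1.6 mm. The shrinking opening says the bar is slipping towards the pad edge, so the grasp is too shallow. I'll go back down the arc, release at the shut position and regrip deeper.

Emit:
step_arm(
  targets=[
    {"travel": [0, 0.008, -0.005], "angular": [0, 0, 0], "gripper": 0},
    {"travel": [0, 0.0155, -0.01], "angular": [0, 0, 0], "gripper": 0},
    {"travel": [0, 0.022, -0.0155], "angular": [0, 0, 0], "gripper": 0},
    {"travel": [0, 0.028, -0.0207], "angular": [0, 0, 0], "gripper": 0},
    {"travel": [0, 0.035, -0.0285], "angular": [0, 0, 0], "gripper": 0},
    {"travel": [0, 0.0412, -0.0363], "angular": [0, 0, 0], "gripper": 0},
    {"travel": [0, 0.0467, -0.045], "angular": [0, 0, 0], "gripper": 0},
    {"travel": [0, 0.0515, -0.054], "angular": [0, 0, 0], "gripper": 0},
    {"travel": [0, 0.0515, -0.054], "angular": [0, 0, 0], "gripper": 0},
  ],
)

```text
t: 20.9
tool_pos: [0.4701, 0.238, 0.1892]
tool_rot: [-0.008, 3.14, -0.005]
contact_force: [-4.2, -6.4, 10.5]
opening: 0.0002
grip_force: 5.2
```

```bash
python3 ang.py
```

```text
20.9 [0.4701 0.238  0.1892] [-4.2 -6.4 10.5] [-1.    0.72 -0.01] 0.00017595451520057334
side {30: [297.2, 270.7], 40: [299.2, 266.4], 50: [301.4, 262.5], 60: [303.7, 259.1]} grip [308.8 266.7]
   [268 259  10  15  90] [array([272.2, 265.5]), array([ 7.8, 14.4]), np.float64(29.7)]
   [298 263  23  10 107] [array([309.4, 267.7]), array([22.8,  4.7]), np.float64(18.4)]
   [280 280  26  12  99] [array([292.4, 285.3]), array([26.9,  4.1]), np.float64(18.4)]
   [266 281  81  32 433] [array([307.2, 298.4]), array([27.7, 80.6]), np.float64(83.7)]
wrist {30: [256.1, 344.1], 40: [220.9, 354.2], 50: [181.6, 361.5], 60: [140.8, 365.2]} grip [127.3 303. ]
   [  93  220   56  167 5057] [array([121.2, 303. ]), array([168.3,  35.3]), np.float64(81.3)]
   [ 308  221   27   79 1990] [array([321., 260.]), array([78., 26.]), np.float64(90.0)]
   [399 252   3  29  49] [array([400., 266.]), array([28.,  2.]), np.float64(90.0)]
   [310 416   9  23 130] [array([314.3, 427. ]), array([ 6.4, 22.7]), np.float64(6.0)]
   [176 425  29  20 192] [array([188.2, 432.5]), array([ 7.9, 33.3]), np.float64(55.2)]
bar ends wrist 40 [[212.7, 249.5], [228.1, 442.5]]
```

The bar slipped out and the flap is shut again, with the fingers resting on top of it. That puts the real tips about 33 mm above the reported TCP. I'll lift off, open and re-measure.

Emit:
step_arm(
  targets=[
    {"travel": [0, 0, 0.01], "angular": [0, 0, 0], "gripper": 0},
    {"travel": [0, 0, 0.04], "angular": [0, 0, 0], "gripper": 0},
    {"travel": [0, 0, 0.09], "angular": [0, 0, 0], "gripper": 0.3},
    {"travel": [0, 0, 0.13], "angular": [0, 0, 0], "gripper": 0.6},
    {"travel": [0, 0, 0.13], "angular": [0, 0, 0], "gripper": 0.6},
    {"travel": [0, 0, 0.13], "angular": [0, 0, 0], "gripper": 0.6},
    {"travel": [0, 0, 0.13], "angular": [0, 0, 0], "gripper": 0.6},
  ],
)

```text
t: 21.7
tool_pos: [0.4689, 0.2388, 0.2628]
tool_rot: [0.008, -3.139, 0.001]
contact_force: [0.4, -0.1, -0.4]
opening: 0.0508
grip_force: 0.0
```

```bash
python3 look.py w9; python3 - <<'E'
from h import *
d=dict(np.load('w9.npz')); m=cv2.inRange(cv2.cvtColor(d['img'],cv2.COLOR_RGB2HSV),(5,90,60),(22,255,255)); N,l,s,c=cv2.connectedComponentsWithStats(m)
for P in([.469,.1563,.214],[.469,.2385,.2165]):
    i=1+np.argmin(np.hypot(*(c[1:]-proj(d,P)[0]).T)+1e4*(s[1:,4]<500)); r=cv2.minAreaRect(np.argwhere(l==i)[:,::-1].astype(np.float32)); print(plane(d,*r[0],P[2]).round(4),s[i])
S=cam('side');T=cam('top')
for D in(S,T):
    m=cv2.inRange(cv2.cvtColor(D['img'],cv2.COLOR_RGB2HSV),(5,90,60),(22,255,255)); N,l,s,c=cv2.connectedComponentsWithStats(m); q=proj(D,[.469,.2,.21])[0]
    for i in range(1,N):
        if s[i,4]>25 and abs(c[i]-q).max()<60: print(c[i].round(1),s[i])
    print(proj(D,[[.469,.1583,.214],[.469,.2402,.2165],[.375,.172,.207],[.566,.172,.207]]).round(1).tolist())
E
```

```text
21.7 [0.46892537 0.23875215 0.26281823] [ 0.35705067 -0.05985736 -0.41303569] [-5.28725742e-03  9.99985635e-01 -8.80662487e-04]
exp grip/flap [[182.7, 248.9], [321.2, 251.0]]
[ 134   54  242  145 3169] [array([265.9, 111.8]), array([267.9,  75.1]), np.float64(22.7)] [0.3914 0.2103 0.215 ]
[ 164  189   32  121 2397] [array([180.5, 249. ]), array([120.9,  21.8]), np.float64(83.2)] [0.4687 0.1572 0.215 ]
[ 310  189   19  122 2093] [array([319. , 249.5]), array([121.,  18.]), np.float64(90.0)] [0.4686 0.2389 0.215 ]
[271 354  47  44 711] [array([295., 377.]), array([41.4, 46.1]), np.float64(75.3)] [0.557  0.2236 0.215 ]
0.18 [0.468  0.1732] 0.1024 186 0.00013
0.184 [0.4668 0.1743] 0.1009 186 0.00013
0.188 [0.466  0.1746] 0.1 188 0.00014
[0.4691 0.1569 0.214 ] [ 164  189   32  121 2397]
[0.4681 0.2389 0.2165] [ 310  189   19  122 2093]
[272.6 265.8] [268 259  10  15 108]
[307.9 267.1] [296 262  25  11 128]
[292.7 285.4] [280 280  26  12 111]
[314.9 300. ] [265 281  82  32 436]
[307.4 327.4] [ 268  302   78   43 1766]
[[308.8, 266.7], [293.0, 284.7], [338.8, 282.7], [274.3, 261.0]]
[248.5 224.3] [243 221  12   7  70]
[183.5 248.7] [173 244  23  12  71]
[251.9 264.1] [250 250   5  29  83]
[248.7 306.9] [238 303  24   8 130]
[[250.7, 264.1], [215.3, 263.2], [243.1, 304.9], [247.5, 224.2]]
```

The lid is still seated, shifted only 1.4 mm, and the bucket has not moved. Regripping the flap bar deeper.

Emit:
step_arm(
  targets=[
    {"travel": [0, 0, -0.05], "angular": [0, 0, 0], "gripper": 0.6},
    {"travel": [0, 0, -0.1], "angular": [0, 0, 0], "gripper": 0.6},
    {"travel": [0, 0, -0.135], "angular": [0, 0, 0], "gripper": 0.6},
    {"travel": [0, 0, -0.151], "angular": [0, 0, 0], "gripper": 0.6},
    {"travel": [0, 0, -0.151], "angular": [0, 0, 0], "gripper": 0.4},
    {"travel": [0, 0, -0.151], "angular": [0, 0, 0], "gripper": 0.3},
    {"travel": [0, 0, -0.151], "angular": [0, 0, 0], "gripper": 0.2},
    {"travel": [0, 0, -0.151], "angular": [0, 0, 0], "gripper": 0.17},
  ],
  squeeze=20,
)

```text
t: 22.65
tool_pos: [0.4705, 0.2393, 0.1758]
tool_rot: [-0.008, 3.139, 0.001]
contact_force: [0.1, 0.3, -0.2]
opening: 0.0145
grip_force: 0.0
```

Emit:
step_arm(
  targets=[
    {"travel": [0, 0, 0], "angular": [0, 0, 0], "gripper": 0.14},
    {"travel": [0, 0, 0], "angular": [0, 0, 0], "gripper": 0.1},
    {"travel": [0, 0, 0], "angular": [0, 0, 0], "gripper": 0},
    {"travel": [0, 0, 0], "angular": [0, 0, 0], "gripper": 0},
    {"travel": [0, 0, 0], "angular": [0, 0, 0], "gripper": 0},
  ],
)

```text
t: 23.15
tool_pos: [0.4702, 0.2392, 0.1751]
tool_rot: [-0.008, 3.14, 0.001]
contact_force: [0.0, 0.5, 4.5]
opening: 0.0099
grip_force: 20.2
```

Emit:
step_arm(
  targets=[
    {"travel": [0, 0, 0], "angular": [0, 0, 0], "gripper": 0.3},
    {"travel": [0, 0, 0], "angular": [0, 0, 0], "gripper": 0.3},
    {"travel": [0, 0, -0.005], "angular": [0, 0, 0], "gripper": 0.3},
    {"travel": [0, 0, -0.008], "angular": [0, 0, 0], "gripper": 0.3},
    {"travel": [0, 0, -0.008], "angular": [0, 0, 0], "gripper": 0.2},
    {"travel": [0, 0, -0.008], "angular": [0, 0, 0], "gripper": 0.14},
    {"travel": [0, 0, -0.008], "angular": [0, 0, 0], "gripper": 0},
    {"travel": [0, 0, -0.008], "angular": [0, 0, 0], "gripper": 0},
    {"travel": [0, 0, -0.008], "angular": [0, 0, 0], "gripper": 0},
    {"travel": [0, 0, -0.008], "angular": [0, 0, 0], "gripper": 0},
  ],
  squeeze=25,
)

```text
t: 24.15
tool_pos: [0.4695, 0.239, 0.1693]
tool_rot: [0.008, -3.141, -0.0]
contact_force: [0.0, -0.1, -0.7]
opening: 0.01
grip_force: 24.3
```

A clean deep grip now, with no preload. Lifting along the hinge arc to 20° first.

Emit:
step_arm(
  targets=[
    {"travel": [0, -0.0022, 0.0046], "angular": [0, 0, 0], "gripper": 0},
    {"travel": [0, -0.0048, 0.0092], "angular": [0, 0, 0], "gripper": 0},
    {"travel": [0, -0.0075, 0.0135], "angular": [0, 0, 0], "gripper": 0},
    {"travel": [0, -0.0103, 0.0178], "angular": [0, 0, 0], "gripper": 0},
    {"travel": [0, -0.0134, 0.0219], "angular": [0, 0, 0], "gripper": 0},
    {"travel": [0, -0.0166, 0.0259], "angular": [0, 0, 0], "gripper": 0},
    {"travel": [0, -0.02, 0.0298], "angular": [0, 0, 0], "gripper": 0},
    {"travel": [0, -0.0235, 0.0335], "angular": [0, 0, 0], "gripper": 0},
    {"travel": [0, -0.0235, 0.0335], "angular": [0, 0, 0], "gripper": 0},
  ],
)

```text
t: 25.05
tool_pos: [0.4699, 0.225, 0.1903]
tool_rot: [-0.008, 3.141, 0.001]
contact_force: [-0.1, 4.1, -0.6]
opening: 0.0099
grip_force: 24.6
```

Emit:
step_arm(
  targets=[
    {"travel": [0, -0.0025, 0.0035], "angular": [0, 0, 0], "gripper": 0},
    {"travel": [0, -0.0065, 0.007], "angular": [0, 0, 0], "gripper": 0},
    {"travel": [0, -0.0105, 0.0103], "angular": [0, 0, 0], "gripper": 0},
    {"travel": [0, -0.0145, 0.0135], "angular": [0, 0, 0], "gripper": 0},
    {"travel": [0, -0.0188, 0.0165], "angular": [0, 0, 0], "gripper": 0},
    {"travel": [0, -0.0231, 0.0192], "angular": [0, 0, 0], "gripper": 0},
    {"travel": [0, -0.0275, 0.0217], "angular": [0, 0, 0], "gripper": 0},
    {"travel": [0, -0.032, 0.024], "angular": [0, 0, 0], "gripper": 0},
    {"travel": [0, -0.032, 0.024], "angular": [0, 0, 0], "gripper": 0},
  ],
)

```text
t: 25.95
tool_pos: [0.4702, 0.2059, 0.2058]
tool_rot: [-0.008, 3.14, 0.002]
contact_force: [-1.2, 5.0, 5.3]
opening: 0.0096
grip_force: 24.7
```

```bash
python3 ang.py
```

```text
25.95 [0.4702 0.2059 0.2058] [-1.2  5.   5.3] [0.96 0.18 0.05] 0.009648037162849584
side {30: [297.2, 270.7], 40: [299.2, 266.4], 50: [301.4, 262.5], 60: [303.7, 259.1]} grip [308.8 266.7]
   [268 259  10  15 107] [array([272.6, 265.7]), array([ 8.6, 14.4]), np.float64(36.9)]
   [301 264  20   9 121] [array([310.5, 269. ]), array([19.9,  7.5]), np.float64(14.0)]
wrist {30: [346.3, 320.6], 40: [318.5, 328.8], 50: [286.2, 334.7], 60: [251.5, 337.7]} grip [213.9 287. ]
   [445 187   7  23  44] [array([448.5, 197.9]), array([22.8,  2.4]), np.float64(76.0)]
   [ 189  210   39  152 3853] [array([208.7, 285.8]), array([152.2,  28.5]), np.float64(85.0)]
   [ 303  234   33  184 5222] [array([319. , 325.5]), array([183.,  32.]), np.float64(90.0)]
   [321 411  23  21 119] [array([334.5, 424.3]), array([11.8, 28.3]), np.float64(43.4)]
bar ends wrist 40 [[319.2, 234.1], [318.2, 410.1]]
```

Emit:
step_arm(
  targets=[
    {"travel": [0, 0.001, 0.0015], "angular": [0, 0, 0], "gripper": 0},
    {"travel": [0, 0.0018, 0.003], "angular": [0, 0, 0], "gripper": 0},
    {"travel": [0, 0.0018, 0.003], "angular": [0, 0, 0], "gripper": 0},
  ],
)

```text
t: 26.35
tool_pos: [0.47, 0.2064, 0.2056]
tool_rot: [-0.008, 3.141, -0.001]
contact_force: [1.7, 2.3, 0.3]
opening: 0.0098
grip_force: 24.5
```

Emit:
step_arm(
  targets=[
    {"travel": [0, -0.0035, 0.003], "angular": [0, 0, 0], "gripper": 0},
    {"travel": [0, -0.0075, 0.005], "angular": [0, 0, 0], "gripper": 0},
    {"travel": [0, -0.011, 0.0065], "angular": [0, 0, 0], "gripper": 0},
    {"travel": [0, -0.015, 0.008], "angular": [0, 0, 0], "gripper": 0},
    {"travel": [0, -0.0185, 0.0092], "angular": [0, 0, 0], "gripper": 0},
    {"travel": [0, -0.022, 0.0105], "angular": [0, 0, 0], "gripper": 0},
    {"travel": [0, -0.022, 0.0105], "angular": [0, 0, 0], "gripper": 0},
  ],
)

```text
t: 27.05
tool_pos: [0.4695, 0.193, 0.2119]
tool_rot: [0.008, -3.141, 0.001]
contact_force: [1.0, 0.7, -0.8]
opening: 0.0098
grip_force: 24.4
```

Emit:
step_arm(
  targets=[
    {"travel": [0, -0.0035, 0.0015], "angular": [0, 0, 0], "gripper": 0},
    {"travel": [0, -0.007, 0.0022], "angular": [0, 0, 0], "gripper": 0},
    {"travel": [0, -0.0105, 0.0028], "angular": [0, 0, 0], "gripper": 0},
    {"travel": [0, -0.014, 0.0033], "angular": [0, 0, 0], "gripper": 0},
    {"travel": [0, -0.0175, 0.0037], "angular": [0, 0, 0], "gripper": 0},
    {"travel": [0, -0.02, 0.004], "angular": [0, 0, 0], "gripper": 0},
    {"travel": [0, -0.02, 0.004], "angular": [0, 0, 0], "gripper": 0},
  ],
)

```text
t: 27.75
tool_pos: [0.4697, 0.1813, 0.2149]
tool_rot: [-0.008, 3.141, -0.0]
contact_force: [0.1, 1.6, 0.7]
opening: 0.0099
grip_force: 24.4
```

```bash
python3 ang.py; python3 - <<'E'
from h import *
p=ctrl.get_obs()['tool_pos']; d=cam('wrist','w10'); T=cam('top')
m=cv2.inRange(cv2.cvtColor(d['img'],cv2.COLOR_RGB2HSV),(5,90,60),(22,255,255)); N,l,s,c=cv2.connectedComponentsWithStats(m)
for P in([.469,.1563,.214],[p[0],p[1],.2565]):
    i=1+np.argmin(np.hypot(*(c[1:]-proj(d,P)[0]).T)+1e4*(s[1:,4]<800)); r=cv2.minAreaRect(np.argwhere(l==i)[:,::-1].astype(np.float32)); print(plane(d,*r[0],P[2]).round(4),s[i])
m=cv2.inRange(cv2.cvtColor(T['img'],cv2.COLOR_RGB2HSV),(5,90,60),(22,255,255)); N,l,s,c=cv2.connectedComponentsWithStats(m); q=proj(T,[.469,.17,.21])[0]
for i in range(1,N):
    if s[i,4]>25 and abs(c[i]-q).max()<60: print('top',c[i].round(1),s[i])
E
```

```text
27.75 [0.4697 0.1813 0.2149] [0.1 1.6 0.7] [ 0.44 -0.08  0.1 ] 0.009873333532976853
side {30: [297.2, 270.7], 40: [299.2, 266.4], 50: [301.4, 262.5], 60: [303.7, 259.1]} grip [308.8 266.7]
   [296 259  26  14 136] [array([309.2, 264.6]), array([26.2, 10.1]), np.float64(17.1)]
wrist {30: [405.5, 310.9], 40: [381.4, 318.1], 50: [352.6, 323.4], 60: [320.8, 326.0]} grip [270.4 280.3]
   [ 251  206   29  143 2764] [array([265.6, 276.8]), array([141.9,  24.5]), np.float64(87.5)]
   [ 294  232   41  214 6289] [array([317.7, 338.8]), array([ 38.2, 213.7]), np.float64(2.6)]
bar ends wrist 40 [[386.8, 228.3], [376.9, 396.0]]
[0.4672 0.1561 0.214 ] [ 251  206   29  143 2768]
[0.4747 0.1811 0.2565] [ 294  232   41  214 6284]
```

```bash
python3 - <<'E'
from h import *
d=cam('wrist');S=cam('side'); o=ctrl.get_obs(); print(o['t'],o['tool_pos'],o['contact_force'],o['grip_force'],o['dq'])
print('grip bar ends pred (z .2205 top edge/.214)',proj(d,[[.432,.1561,.22],[.506,.1561,.22],[.432,.1561,.214],[.506,.1561,.214]]).round(1).tolist())
m=cv2.inRange(cv2.cvtColor(S['img'],cv2.COLOR_RGB2HSV),(5,90,60),(22,255,255)); N,l,s,c=cv2.connectedComponentsWithStats(m)
for i in range(1,N):
    if s[i,4]>25 and abs(c[i]-[308,290]).max()<60: print('side',c[i].round(1),s[i])
m=cv2.inRange(cv2.cvtColor(d['img'],cv2.COLOR_RGB2HSV),(5,90,60),(22,255,255)); N,l,s,c=cv2.connectedComponentsWithStats(m)
for i in range(1,N):
    if s[i,4]>150: print('wrist',c[i].round(1),s[i])
print('near ear pred',proj(d,[[.3783,.1582,.207],[.3783,.1862,.207]]).round(1).tolist())
# fixed-half flange arc fit
hsv=cv2.cvtColor(cv2.GaussianBlur(d['img'],(5,5),0),cv2.COLOR_RGB2HSV)
k=cv2.morphologyEx(cv2.inRange(hsv,(95,12,100),(135,120,255)),cv2.MORPH_OPEN,np.ones((5,5))); k[330:]=0
cc=np.vstack([x[:,0] for x in cv2.findContours(k,0,1)[0] if cv2.contourArea(x)>500]).astype(float)
for z in(.176,.180,.184):
    Q=np.array([plane(d,u,v,z)[:2] for u,v in cc]); r0=np.hypot(*(Q-[.469,.170]).T); Q=Q[(r0>.098)&(r0<.112)&(Q[:,1]<.16)]
    for _ in range(6):
        A=np.c_[2*Q,np.ones(len(Q))]; t=np.linalg.lstsq(A,(Q**2).sum(1),rcond=None)[0]; ce=t[:2]; r=np.sqrt(t[2]+ce@ce); e=abs(np.hypot(*(Q-ce).T)-r); Q=Q[e<max(.0008,2.5*np.median(e))]
    print(z,ce.round(4),r.round(4),len(Q))
E
```

```text
28.05 [0.46970021 0.18157275 0.21486856] [-1.05637812  1.92305116  3.36162566] 24.622673392295837 [ 7.10768358e-04 -9.83389811e-04  4.75239013e-04 -6.31626408e-05
  5.30046584e-04  8.02521781e-04]
grip bar ends pred (z .2205 top edge/.214) [[260.7, 207.3], [266.6, 354.5], [262.6, 204.3], [268.1, 347.7]]
side [272.5 265.7] [268 259  10  15 104]
side [310. 266.] [296 259  26  14 137]
side [314.5 299.8] [265 281  82  32 442]
side [307.3 327.4] [ 268  302   78   43 1770]
wrist [279.4  64. ] [ 207   36  177   64 4582]
wrist [264.5 266. ] [ 251  206   29  143 2771]
wrist [317.4 340.9] [ 294  232   41  214 6276]
near ear pred [[265.0, 77.1], [330.8, 77.5]]
0.176 [0.411  0.1253] 0.0352 103
0.18 [0.413  0.1284] 0.0375 98
0.184 [0.4167 0.133 ] 0.0418 92
```

The flap is at about 59° and still, the carrying grip is at its seated height, the ears are where they were, and the forces are small. Handing in.

```bash
python3 -c "
from station import ctrl
print(ctrl.finish_job())"
```

```text
the job is handed in; nothing more can be done
None
```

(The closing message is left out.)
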